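# Load the chip clamp, pin it and hold it shut

### The job

Set the blue chip carrier flat and square into the pocket of the clamp, swing the clear lid down over it, and put the red-knobbed locating pin down through the lid's orange tab into the hole in the base. Push the pin fully home so that its collar presses the sprung lid completely shut, and finish while still holding the pin pressed down: do not let go. Leave the tube rack, the reagent bottle and the little pot where they are.

Things in the scene. Friction and masses are not known exactly. Their poses are not given: they have to be found in the camera images.
- clamp: Fixed aluminium base of the clamshell clamp, 150 x 100 x 28 mm. Origin at its underside, straight below the pocket's centre, z up; it spans x -89 to +61, y -50 to +50 mm. The lid's hinge lies at its +x end, the pin hole at its -x end. Its top face is 28 mm above the table.
- pocket (a point): Centre of the pocket's mouth, level with the base's top face, 28 mm above the table; axes as the clamp's (x towards the hinge). The pocket is 66 mm along x by 48 mm along y, edges chamfered 2.5 mm, floor 12 mm down.
- platen (a joint): The pocket's orange floor, a flat spring platen: how far it is pushed straight down, m. 0 at rest, at most 0.004. It starts to move at about 10 N and takes about 15 N at 0.0025, where it is when the lid is fully shut on the carrier.
- base_hole (a point): Centre of the mouth of the pin hole in the base's top face, 66 mm from the pocket's centre towards clamp -x; 13 mm diameter, 22 mm deep, vertical.
- lid (a joint): Lid angle, rad: 0 fully shut, 1.75 to 2 at the start (open, leaning back), at most 2.15. Stiff damped hinge: the lid stays where it is left above about 1 rad and sinks slowly by its weight from below about 0.8. With the carrier seated it rests about 0.05 ajar on the sprung carrier; shutting it fully takes about 6 N down at the pin hole.
- lid_hinge (a point): Middle of the hinge axis, 55 mm from the pocket's centre towards clamp +x, 28 mm above the table. Turns with the lid: the lid runs along its -x, y is the hinge axis, z points out of the lid's outer face. Lid (0.25 kg): dark frame 74 mm wide, clear window, 18 mm high, reaching 99 mm from the hinge; then an orange tab 56 mm wide, 8 mm thick, to 141 mm.
- lid_hole (a point): Centre of the 13 mm through-hole in the lid's orange tab, on the tab's outer (upper when shut) face, 121 mm from the hinge axis. Turns with the lid, axes as lid_hinge. With the lid shut it is straight above base_hole, 36 mm above the table.
- carrier_mid (a point): Centre of the loose blue chip carrier, a block 62 x 44 x 26 mm (x, y, z) with a green glass chip on top, 0.11 to 0.22 kg. z is up; either way round fits the pocket with its x along the clamp's x. Seated it stands 14 mm proud of the base, its centre 29 mm above the table.
- pin_mid (a point): On the axis of the loose locating pin (0.06 kg), 22 mm above the collar's underside, 16 mm below the knob's top, 46 mm above the foot; z up along the pin. Upright red knob 20 mm in diameter, 33 mm tall, to grip; below it a steel collar 28 mm across, 5 mm thick; then a shank 10 mm in diameter, 24 mm long, tapered foot. Home in the shut clamp this point is 58 mm above the table.
- stand: Fixed white stand, 56 x 56 x 30 mm, origin under its centre; the pin starts upright in the hole in its middle, the collar resting on its top.
- tube_rack: Blue tube rack, 100 x 70 x 40 mm, loose; origin under its centre. To be left alone.
- reagent: Amber bottle, 56 mm in diameter, 130 mm tall, loose; origin under its centre. To be left alone.
- pot: Small white pot with a green cap, 50 mm in diameter, 60 mm tall, loose; origin under its centre. To be left alone.
There are look-alikes about, which are no part of the job. Of the things that look like the part that bears pin_mid, the smaller one is meant. What is shaped like the part that bears carrier_mid but purple is not meant.

How it is judged (in metres and radians):
On the way, in this order (a step that is already met when the one before it is completed fails the run):
1. the carrier lies flat and square at the bottom of the pocket, let go, the lid still open (x of carrier_mid in the frame of clamp between -0.004 and 0.004 m and y of carrier_mid in the frame of clamp between -0.004 and 0.004 m and angle between the x axis of carrier_mid and the x axis of clamp, either way round below 0.08 rad and angle between carrier_mid's own z axis and vertical below 0.06 rad and z of carrier_mid in the frame of clamp below 0.031 m and value of joint lid above 0.6 rad and contact force between the fingers and carrier below 0.5 N), for 0.2 s.
2. the lid is down on the carrier (value of joint lid below 0.12 rad), for 0.2 s.
3. the pin has gone through the tab and at least 5 mm into the base (x of pin_mid in the frame of clamp between -0.07 and -0.062 m and y of pin_mid in the frame of clamp between -0.004 and 0.004 m and angle between the z axis of pin_mid and the z axis of clamp, either way round below 0.12 rad and z of pin_mid in the frame of clamp below 0.069 m and value of joint lid below 0.12 rad), for 0.1 s.
At the end, for the whole second after the job is handed in: The carrier lies in the pocket (within 4 mm, 0.06 rad of level and 0.08 rad of square), the pin is home (knob middle under 60.5 mm above the table, upright within 0.12 rad, in the hole), the lid is shut to less than 0.016 rad against its spring, and the robot's fingers still bear on the pin (x of carrier_mid in the frame of clamp between -0.004 and 0.004 m and y of carrier_mid in the frame of clamp between -0.004 and 0.004 m and angle between the x axis of carrier_mid and the x axis of clamp, either way round below 0.08 rad and angle between carrier_mid's own z axis and vertical below 0.06 rad and x of pin_mid in the frame of clamp between -0.07 and -0.062 m and y of pin_mid in the frame of clamp between -0.004 and 0.004 m and angle between the z axis of pin_mid and the z axis of clamp, either way round below 0.12 rad and z of carrier_mid in the frame of clamp between 0.024 and 0.029 m and z of pin_mid in the frame of clamp below 0.0605 m and value of joint lid below 0.016 rad and contact force between the fingers and pin above 2 N); the arm keeps its last pose, push and grip.
It fails at once if the blue tube rack is pushed aside or knocked over (distance of tube_rack from where it was at the start of the episode above 0.025 m or angle between tube_rack's own z axis and vertical above 0.5 rad).
It fails at once if the amber reagent bottle is pushed aside or knocked over (distance of reagent from where it was at the start of the episode above 0.025 m or angle between reagent's own z axis and vertical above 0.5 rad).
It fails at once if the small white pot is pushed aside or knocked over (distance of pot from where it was at the start of the episode above 0.025 m or angle between pot's own z axis and vertical above 0.5 rad).
It also fails if it takes over 72 s, if anything falls off the work surface, if the arm or the gripper's body presses on something with over 40 N, if the wrist force passes 120 N, or if a joint passes its speed limit or range.

### The arm

A 6-joint arm with a two-finger parallel gripper is mounted at the origin on the work surface. World frame = base frame: x ahead of the robot, y to its left, z up, the work surface at z = 0. Lengths are in mm, angles in degrees, forces in N, time in s.
With the tool pointing down it reaches from about 275 to 850 mm from the base axis. Payload 5.2 kg.
Tool frame: the origin (TCP) lies at the very end of the fingers, on their centre line; the grasp point (between the pads) lies grip_depth behind it (grip_depth is the distance from the TCP to the grasp point, in mm); z points along the fingers, y is the direction in which the jaws open and shut (so a half turn about z gives the same grasp; the last joint's range is limited). The gripper opens to 85 mm and grips with 20 to 120 N. Pads are 22 mm wide; open, the fingers measure 114 mm over their backs; the gripper's body (76 mm by 85 mm) begins 54 mm behind the grasp point. The pads swing forward as they close: fully open they stand 13 mm farther back than shut.
Start: joints at [-81.177, 14.817, 87.949, -0, 77.235, -11.62], TCP at [192.123, -515.358, 231.31] pointing down, gripper open.
Joint ranges: [-179.93, 179.93], [-52.35, 119.4], [10.71, 147.94], [-69.91, 249.91], [12.55, 155.21], [-178.61, 178.61]. Speed limits (degrees/s): [147.25, 147.25, 180, 180, 180, 180].

### API

Orientations are given as [roll, pitch, yaw] about the fixed x, y, z axes, in that order (R = Rz(yaw) Ry(pitch) Rx(roll)).
In Python, from rig import get_state, capture, calibration, finish_job, grip_depth gives the robot as it stands.
- The arm moves only by the tool step_arm, never from a script. Its argument "commands" is a list of rows, each a list of 7 numbers: the shift along the tool's x, y, z in mm, then the turn, a rotation vector about the tool's x, y, z in rad, then the gripper command: -1 is fully open, 1 is shut, values between are in proportion. A call has exactly 5 rows; each row is the pose to reach, as a shift and turn from the pose commanded when the call began, along the tool's axes at that moment; what a row does not reach only later rows make up. A row lasts 1/12 s, in which the tool goes at most 41.7 mm and 7.16 degrees, less where a joint would pass 70% of its speed; a pose out of reach is approached as far as the arm can. A call with a gripper value outside its range is refused whole. The fingers move at their own pace and stop on an object; "squeeze" is the grip in N (left out, the last holds). Time passes only in rows, so rows that repeat a pose let the fingers close, or fill a call up. It gives the time, the measured TCP pose, the force and the opening at its end, in the units of the state.
- get_state(): the state, without advancing time (a new reading comes with each control period).
- capture(name): name is "scene" or "top" or "wrist"; returns the picture (480x640x3 uint8, red, green, blue); there is no depth.
- calibration(name): a dict with "intrinsics" (3x3 intrinsics, pixels), "R" (3x3) and "t" (3): a world point X has camera coordinates R X + t; the wrist camera has in their place "hand_eye" (4x4, takes a point from camera to tool coordinates, whose origin is the TCP and whose axes are the flange's). Camera axes: x right, y down, z forward; pixel columns grow to the right and rows downward; lengths in mm; the calibration is good to about 2 mm. A picture is of the moment at which its call begins: read the wrist's pose just before it. calibration takes no time and is no camera call.
- finish_job(): hands the job in, once; it reports no verdict.
The state is a dict: "time_s": time; "joint_pos": joint angles; "qvel": joint speeds; "joint_efforts": joint torques, N m; "tcp_pos": TCP position; "ee_rot": TCP orientation; "ft_force": force on the tool from outside, world axes, zero at the start; "wrist_torque": the same for the moment, N m; "finger_gap": opening from 0.0 (shut) to 1.0 (fully open).
Only numpy, scipy, OpenCV 4.12 (cv2) and the standard library are available. Lean on these libraries where they do the work, as an engineer would, in place of code of your own. Each camera call takes 0.05 s, during which the arm holds its last target.

## Working session

There is one attempt and no reset: what is moved stays moved. The work goes in short steps, Python scripts to look and compute and a tool call to move; the robot and the scene stay as the last step left them, time stands still between calls to the robot, and variables do not carry over. Pictures are saved under pics/ and viewed, and the job is handed in when it is done.

Besides the shell and the picture viewer there is one more tool, called after ">>>" as name(argument=value, ...) on one line, values as JSON. step_arm: Moves the arm, as the interface text tells. Its arguments: {"type":"object","properties":{"commands":{"type":"array","items":{"type":"array","items":{"type":"number"}}},"squeeze":{"type":"number"}},"required":["commands"]}

```bash
mkdir -p pics; ls; python3 - <<'E'
from rig import *
import rig,cv2,numpy as np
print(get_state(), grip_depth)
for n in("scene","top"):
    c=calibration(n);print(n,c)
    cv2.imwrite(f"pics/{n}0.png",capture(n)[:,:,::-1])
print(calibration("wrist"))
E
```

```text
pics
{'time_s': 0.0, 'joint_pos': array([-8.11763847e+01,  1.48594526e+01,  8.80092667e+01, -1.29817676e-03,
        7.72339882e+01, -1.16170063e+01]), 'qvel': array([ 0.04632117,  0.00425419,  0.07290575, -0.01913929, -0.04773109,
        0.02921467]), 'joint_efforts': array([-1.58286883e-03, -4.46034229e+01, -2.90577096e+01, -6.11249197e-04,
        1.15750014e-02, -2.83260391e-06]), 'tcp_pos': array([ 192.03813433, -514.84204849,  230.4855499 ]), 'ee_rot': array([-1.79899142e+02, -1.94424228e-02,  2.04408925e+01]), 'ft_force': array([0.0777986 , 0.86345004, 0.23798916]), 'wrist_torque': array([-0.00701992, -0.01039679, -0.01854453]), 'finger_gap': 1.001001346915625} 18.700000000000003
scene {'intrinsics': array([[512.13601486,   0.        , 315.59482566],
       [  0.        , 512.13601486, 247.23673651],
       [  0.        ,   0.        ,   1.        ]]), 'R': array([[-0.31459712,  0.94910605,  0.01504509],
       [ 0.77553466,  0.2661386 , -0.57246505],
       [-0.54733413, -0.16842786, -0.81979108]]), 't': array([ 281.63900141, -406.16438491, 1158.15861379])}
top {'intrinsics'
[... 187 characters left out ...]
9996308,  0.00372559],
       [-0.99057834,  0.00716069, -0.13675991],
       [ 0.13672818, -0.00474941, -0.99059722]]), 't': array([-84.10658402, 614.83561665, 971.05009251])}
{'intrinsics': array([[334.89164447,   0.        , 318.03540563],
       [  0.        , 334.89164447, 238.97620785],
       [  0.        ,   0.        ,   1.        ]]), 'hand_eye': array([[-3.02529678e-04, -9.49273327e-01, -3.14451999e-01,
         8.05944574e+01],
       [ 9.99999687e-01, -5.74819541e-05, -7.88557549e-04,
        -1.61020059e-01],
       [ 7.30481332e-04, -3.14452140e-01,  9.49273047e-01,
        -1.43991272e+02],
       [ 0.00000000e+00,  0.00000000e+00,  0.00000000e+00,
         1.00000000e+00]])}
```

View pics/scene0.png

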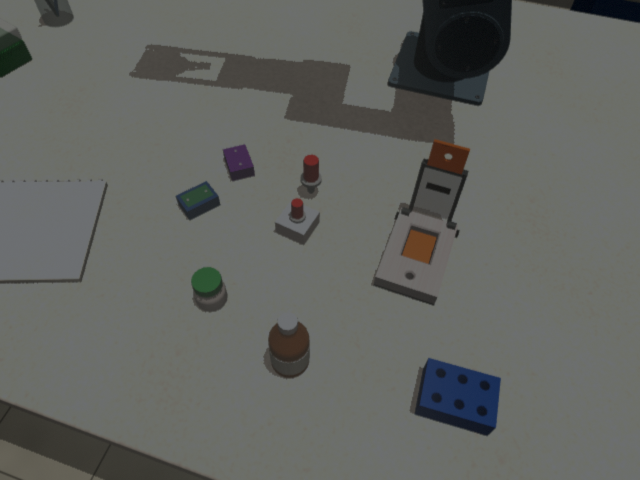

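View pics/top0.png

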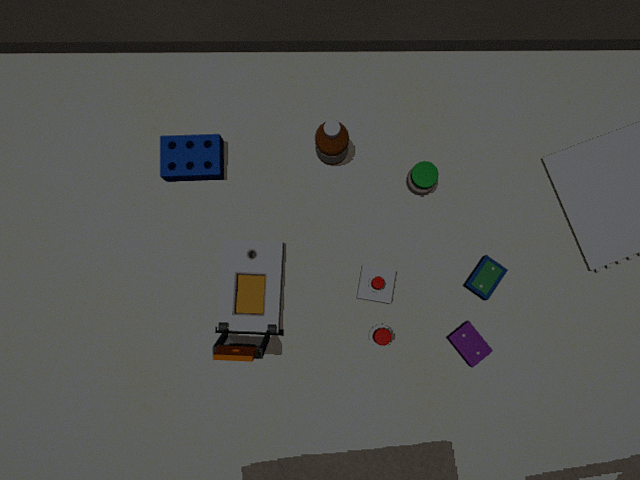

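The scene shows the clamp with its pocket at scene (420,245), top (250,293). There are two red pins. One sits in the stand at top (378,283), scene (297,210). A larger free one is at top (382,337), scene (311,170). The blue carrier is at top (485,277) and its purple look-alike is at (469,343). The pin in the stand is the smaller one, and I'll enlarge both pins and the carriers to confirm.

```bash
python3 - <<'E'
import cv2,numpy as np
t=cv2.imread("pics/top0.png");s=cv2.imread("pics/scene0.png")
g=lambda i:np.clip(255*(i/255.)**0.6,0,255).astype(np.uint8)
a=cv2.resize(g(t[240:380,340:520]),None,fx=4.4,fy=4.2,interpolation=cv2.INTER_CUBIC)
cv2.imwrite("pics/c1.png",cv2.resize(g(t[240:380,340:520]),None,fx=4,fy=4,interpolation=cv2.INTER_CUBIC))
cv2.imwrite("pics/c2.png",cv2.resize(g(t[230:370,200:300]),None,fx=4,fy=4,interpolation=cv2.INTER_CUBIC))
cv2.imwrite("pics/c3.png",cv2.resize(g(s[130:250,160:340]),None,fx=4,fy=4,interpolation=cv2.INTER_CUBIC))
E
```

```text
(no output)
```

View pics/c1.png

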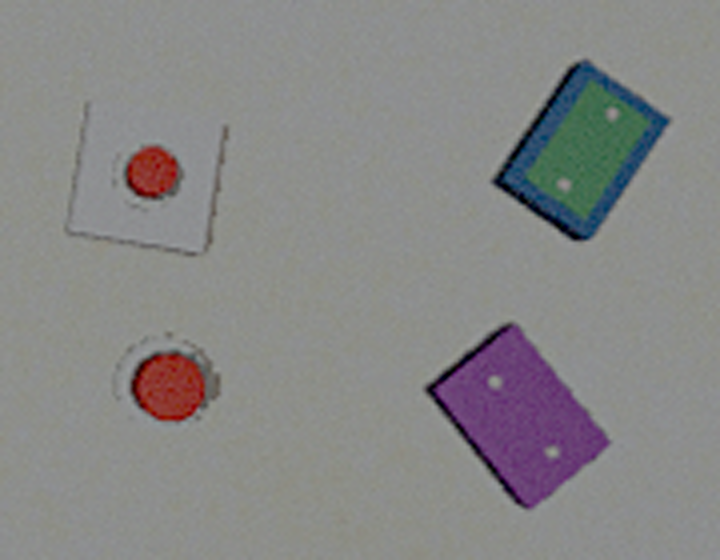

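View pics/c2.png

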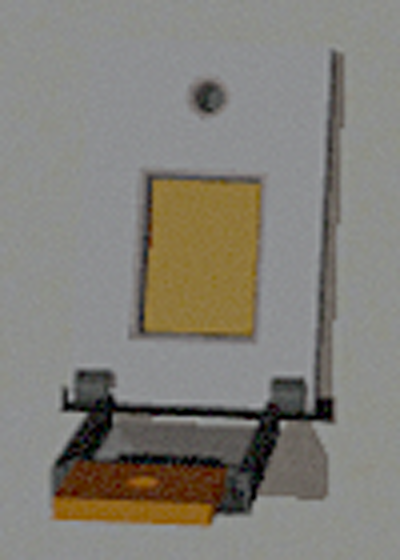

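View pics/c3.png

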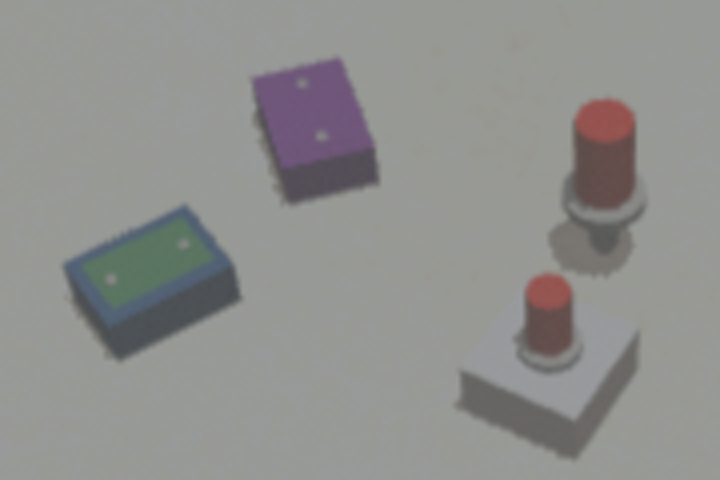

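Enlarged: the stand pin's knob is about 52 px across against 75 px for the free one, so the stand pin is the smaller one and the target. The blue block with the green glass is the carrier. Next I'll compute positions.

```bash
cat > h.py <<'E'
import numpy as np, cv2
from rig import *
from scipy.spatial.transform import Rotation as Rt
def back(name,px,z,state=None):
    c=calibration(name);K=c["intrinsics"]
    if name=="wrist":
        s=state; R=Rt.from_euler('xyz',s['ee_rot'],degrees=True).as_matrix()
        H=c["hand_eye"]; Rc=R@H[:3,:3]; o=R@H[:3,3]+s['tcp_pos']
    else:
        Rc=c["R"].T; o=-Rc@c["t"]
    px=np.atleast_2d(px).astype(float); d=np.c_[px,np.ones(len(px))]@np.linalg.inv(K).T@Rc.T
    return o+d*((z-o[2])/d[:,2])[:,None]
def proj(name,P,state=None):
    c=calibration(name);K=c["intrinsics"];P=np.atleast_2d(P)
    if name=="wrist":
        s=state; R=Rt.from_euler('xyz',s['ee_rot'],degrees=True).as_matrix()
        H=c["hand_eye"]; Rc=R@H[:3,:3]; o=R@H[:3,3]+s['tcp_pos']; p=(P-o)@Rc
    else: p=P@c["R"].T+c["t"]
    q=p@K.T; return q[:,:2]/q[:,2:]
E
python3 - <<'E'
from h import *
np.set_printoptions(precision=1,suppress=True)
def top(l): return np.array(l)/4.-0.375
o1=np.array([340,240]);o2=np.array([200,230]);o3=np.array([160,130])
c=back("top",top([(585,62),(670,120),(585,240),(497,183)])+o1,26);print("car",c,c.mean(0))
e=np.roll(c,-1,0)-c;print(np.linalg.norm(e,axis=1),np.degrees(np.arctan2(e[:,1],e[:,0])))
c=back("scene",top([(186,206),(238,264),(120,326),(66,265)])+o3,26);print("car sc",c.mean(0))
e=np.roll(c,-1,0)-c;print(np.linalg.norm(e,axis=1),np.degrees(np.arctan2(e[:,1],e[:,0])))
print("pin",back("top",top([(152,172)])+o1,68),back("scene",top([(548,292)])+o3,68))
m=back("top",top([(143,170),(266,173),(257,340),(132,337)])+o2,28);print("mouth",m,m.mean(0))
e=np.roll(m,-1,0)-m;print(np.linalg.norm(e,axis=1),np.degrees(np.arctan2(e[:,1],e[:,0])))
h=back("top",top([(208,97)])+o2,28);print("hole",h,np.linalg.norm(h-m.mean(0)), np.degrees(np.arctan2(*(m.mean(0)-h[0])[1::-1])))
print("hinge",back("top",top([(68,405),(325,411)])+o2,28))
print("rack",back("top",[(192,148)],40),"bottle",back("top",[(331,128)],130),"pot",back("top",[(424,175)],60))
E
```

```text
car [[ 578.7 -340.3   26. ]
 [ 554.2 -374.7   26. ]
 [ 504.9 -337.3   26. ]
 [ 528.6 -301.8   26. ]] [ 541.6 -338.5   26. ]
[42.2 61.9 42.7 63.2] [-125.5  142.8   56.2  -37.6]
car sc [ 541.6 -334.9   26. ]
[43.1 58.5 44.1 59.6] [  56.9  -34.4 -121.8  144.6]
pin [[ 531.8 -155.9   68. ]] [[ 532.7 -153.9   68. ]]
mouth [[553.3  76.3  28. ]
 [551.6  25.4  28. ]
 [483.1  28.6  28. ]
 [484.8  79.8  28. ]] [518.2  52.5  28. ]
[50.9 68.6 51.3 68.6] [-91.8 177.3  88.2  -2.9]
hole [[583.4  49.8  28. ]] 65.27818607492149 177.55135126904432
hinge [[457.4 105.5  28. ]
 [454.2   0.6  28. ]]
rack [[761.8 150.3  40. ]] bottle [[766.5 -83.7 130. ]] pot [[ 708.  -235.7   60. ]]
```

```bash
cat >> h.py <<'E'
np.set_printoptions(precision=4,suppress=True)
def delta(p,yaw,pitch=0,roll=180):
    s=get_state(); R=Rt.from_euler('xyz',s['ee_rot'],degrees=True)
    T=Rt.from_euler('xyz',[roll,pitch,yaw],degrees=True)
    print("t",s['time_s'],"tcp",s['tcp_pos'],s['ee_rot'],"gap",s['finger_gap'],"F",s['ft_force'])
    print("shift",R.inv().apply(np.array(p,float)-s['tcp_pos']),"rot",(R.inv()*T).as_rotvec())
E
python3 - <<'E'
from h import *
delta([541,-337,160],-37)
E
```

```text
t 0.1 tcp [ 192.0452 -514.8697  230.5495] [-179.9068   -0.0193   20.4411] gap 1.0001921277532277 F [-0.3369 -0.4949  0.5584]
shift [389.0778 -44.6843  70.7536] rot [-0.0017  0.0005  1.0025]
```

>>> step_arm(commands=[[38,-4,0,0,0,0.1,-1],[77,-9,0,0,0,0.2,-1],[115,-13,0,0,0,0.3,-1],[154,-18,0,0,0,0.4,-1],[194,-22,0,0,0,0.5,-1]], squeeze=40)

```text
time_s: 0.52
tcp_pos: [367.3, -425.8, 230.9]
ee_rot: [-180.0, 0.0, -8.5]
ft_force: [0.5, -0.7, -0.0]
finger_gap: 0.997
```

```bash
python3 - <<'E'
from h import *
delta([541,-337,160],-37)
E
```

```text
t 0.5167 tcp [ 367.2538 -425.7643  230.9452] [-179.9629    0.0337   -8.5354] gap 0.9972750015246122 F [ 0.4941 -0.6564 -0.0391]
shift [ 158.689  -113.5229   70.9254] rot [-0.0005  0.0007  0.4968]
```

>>> step_arm(commands=[[30,-21,14,0,0,0.1,-1],[60,-42,28,0,0,0.2,-1],[90,-63,42,0,0,0.3,-1],[120,-84,56,0,0,0.4,-1],[145,-107,70,0,0,0.5,-1]])

```text
time_s: 0.93
tcp_pos: [526.8, -340.7, 160.1]
ee_rot: [-180.0, 0.0, -37.1]
ft_force: [0.3, -1.2, 0.4]
finger_gap: 0.998
```

>>> step_arm(commands=[[0,0,0,0,0,0,-1],[0,0,0,0,0,0,-1],[0,0,0,0,0,0,-1],[0,0,0,0,0,0,-1],[0,0,0,0,0,0,-1]])

```text
time_s: 1.35
tcp_pos: [524.2, -343.0, 162.1]
ee_rot: [180.0, -0.1, -36.9]
ft_force: [-0.3, 0.4, 0.8]
finger_gap: 0.998
```

```bash
python3 - <<'E'
from h import *
delta([541,-337,160],-37)
cv2.imwrite("pics/w1.png",capture("wrist")[:,:,::-1])
E
```

```text
t 1.35 tcp [ 524.229  -342.9922  162.0679] [179.9779  -0.0585 -36.9193] gap 0.9977965556667745 F [-0.3042  0.3641  0.7594]
shift [  9.8065 -14.8657   2.0721] rot [ 0.0004 -0.001   0.0014]
```

View pics/w1.png

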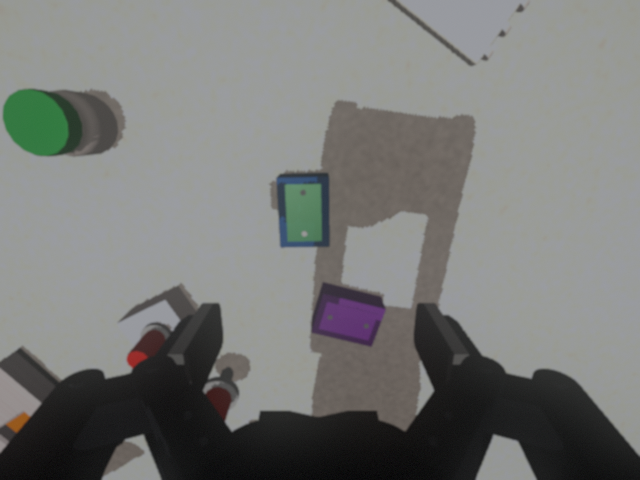

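Wrist view: the carrier with green glass is at (303,211), the purple block at (347,317) and the pins at lower left. I'll measure the carrier's top corners in an enlarged crop.

```bash
python3 - <<'E'
import cv2
i=cv2.imread("pics/w1.png")[160:260,260:350]
cv2.imwrite("pics/w1c.png",cv2.resize(i,None,fx=6,fy=6,interpolation=cv2.INTER_CUBIC))
E
```

```text
(no output)
```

View pics/w1c.png

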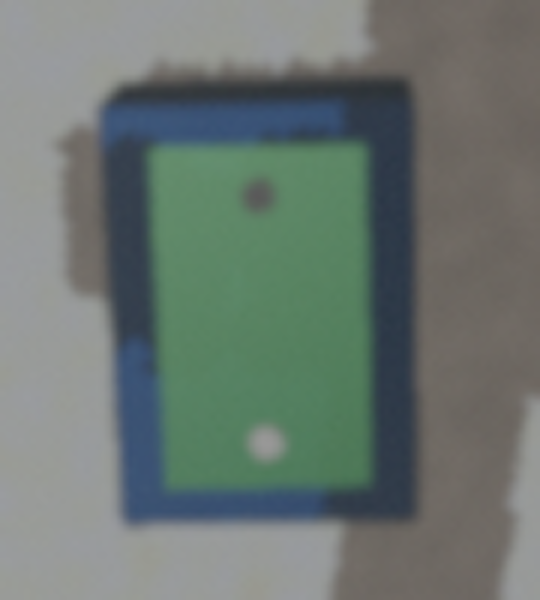

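```bash
python3 - <<'E'
from h import *
s=get_state()
px=np.array([(105,102),(411,102),(414,520),(125,520)])/6-0.42+[260,160]
c=back("wrist",px,26,s);print(c,c.mean(0))
e=np.roll(c,-1,0)-c;print(np.linalg.norm(e,axis=1),np.degrees(np.arctan2(e[:,1],e[:,0])))
# glass corners
px=np.array([(148,145),(369,143),(370,487),(165,490)])/6-0.42+[260,160]
c=back("wrist",px,26,s);print(c.mean(0))
e=np.roll(c,-1,0)-c;print(np.linalg.norm(e,axis=1),np.degrees(np.arctan2(e[:,1],e[:,0])))
print(proj("wrist",s['tcp_pos'],s),proj("wrist",[541.6,-337,26],s))
E
```

```text
[[ 578.4944 -341.2597   26.    ]
 [ 553.0413 -375.1033   26.    ]
 [ 503.3853 -339.0267   26.    ]
 [ 529.0847 -304.8398   26.    ]] [ 541.0014 -340.0574   26.    ]
[42.3468 61.3778 42.7693 61.3818] [-126.9462  144.0004   53.0667  -36.394 ]
[ 540.7235 -339.6912   26.    ]
[30.7899 50.5535 30.1901 50.754 ] [-126.4272  143.3764   53.9504  -35.945 ]
[[317.7822 303.3086]] [[300.3322 214.1199]]
```

```bash
python3 - <<'E'
from h import *
delta([541,-339.5,50],-36.5)
E
```

```text
t 1.4 tcp [ 524.2516 -343.0302  162.1433] [179.9813  -0.0695 -36.9367] gap 1.0000196239277397 F [ 0.0785  0.1452 -0.2028]
shift [ 11.1295 -12.9229 112.1527] rot [ 0.0003 -0.0012 -0.0076]
```

>>> step_arm(commands=[[3,-4,25,0,0,0,-1],[6,-7,50,0,0,-0.003,-1],[9,-10,75,0,0,-0.005,-1],[11,-13,100,0,0,-0.008,-1],[11,-13,112,0,0,-0.008,-1]])

```text
time_s: 1.82
tcp_pos: [540.2, -337.6, 46.7]
ee_rot: [-180.0, 0.2, -36.4]
ft_force: [0.4, 0.5, -0.0]
finger_gap: 1.002
```

>>> step_arm(commands=[[0,0,0,0,0,0,-1],[0,0,0,0,0,0,-1],[0,0,0,0,0,0,-1],[0,0,0,0,0,0,-1],[0,0,0,0,0,0,-1]])

```text
time_s: 2.23
tcp_pos: [542.3, -338.8, 51.1]
ee_rot: [180.0, -0.2, -36.4]
ft_force: [0.5, -0.2, -0.7]
finger_gap: 0.998
```

```bash
python3 - <<'E'
from h import *
delta([541,-339.5,8],-36.5)
cv2.imwrite("pics/w2.png",capture("wrist")[:,:,::-1])
E
```

```text
t 2.2333 tcp [ 542.3036 -338.8189   51.144 ] [179.9822  -0.1741 -36.4036] gap 0.9978745226330888 F [ 0.5421 -0.2185 -0.6732]
shift [-0.7761  1.3084 43.1422] rot [ 0.0003 -0.003   0.0017]
```

View pics/w2.png

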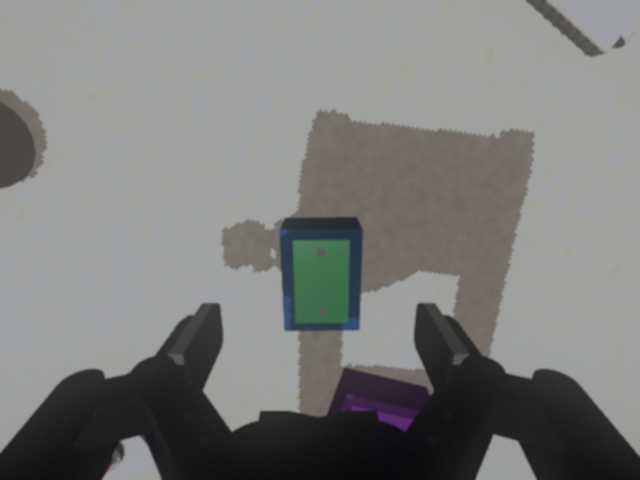

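The carrier is now at (321,280), centred between the fingers and square. I'll remeasure it at close range.

```bash
python3 - <<'E'
from h import *
s=get_state()
c=back("wrist",[(281.5,231),(361.5,231),(359,328.5),(285,329.5)],26,s);print(c.mean(0))
e=np.roll(c,-1,0)-c;print(np.linalg.norm(e,axis=1),np.degrees(np.arctan2(e[:,1],e[:,0])))
E
```

```text
[ 540.2366 -339.8642   26.    ]
[42.193  59.3772 43.1627 60.0606] [-126.4002  144.5023   54.5168  -36.4279]
```

>>> step_arm(commands=[[0,1,10,0,0,0,-1],[-1,1.5,20,0,0,0,-1],[-1,1.5,30,0,0,0,-1],[-1,1.5,40,0,0,0,-1],[-1,1.5,43,0,0,0,-1]])

```text
time_s: 2.7
tcp_pos: [538.5, -337.4, 3.4]
ee_rot: [-180.0, 0.2, -36.4]
ft_force: [0.1, 0.6, -0.9]
finger_gap: 1.003
```

>>> step_arm(commands=[[0,0,0,0,0,0,-0.3],[0,0,0,0,0,0,0],[0,0,0,0,0,0,1],[0,0,0,0,0,0,1],[0,0,0,0,0,0,1]])

```text
time_s: 3.12
tcp_pos: [540.3, -338.9, 7.0]
ee_rot: [180.0, -0.1, -36.4]
ft_force: [0.6, -1.0, 2.6]
finger_gap: 0.503
```

>>> step_arm(commands=[[0,0,0,0,0,0,1],[0,0,0,0,0,0,1],[0,0,0,0,0,0,1],[0,0,0,0,0,0,1],[0,0,0,0,0,0,1]])

```text
time_s: 3.53
tcp_pos: [540.3, -338.9, 7.0]
ee_rot: [180.0, -0.1, -36.4]
ft_force: [-0.5, -0.0, 4.6]
finger_gap: 0.506
```

```bash
python3 - <<'E'
from h import *
delta([541,-339.5,8],-36.5)
cv2.imwrite("pics/w3.png",capture("wrist")[:,:,::-1])
E
```

```text
t 3.5333 tcp [ 540.3346 -338.9359    6.9589] [179.9943  -0.0762 -36.3949] gap 0.506167096100696 F [-0.5297 -0.0393  4.5802]
shift [ 0.8717  0.0594 -1.0399] rot [ 0.0001 -0.0013  0.0018]
```

View pics/w3.png

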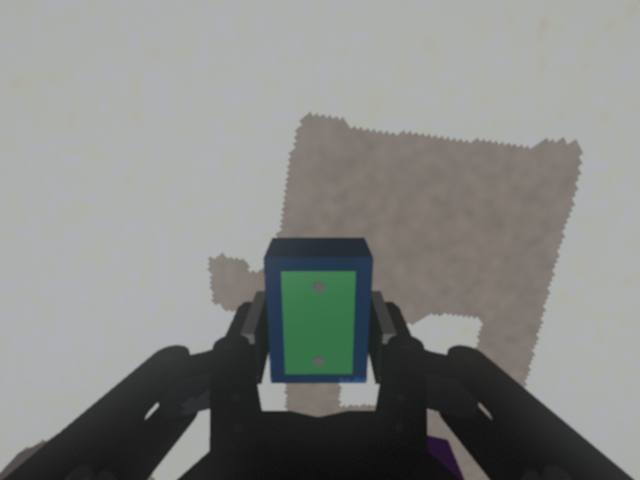

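```bash
python3 - <<'E'
from h import *
s=get_state()
c=back("wrist",[(265,258),(372,258),(368.5,381),(270,382)],26,s);print(c.mean(0))
e=np.roll(c,-1,0)-c;print(np.linalg.norm(e,axis=1),np.degrees(np.arctan2(e[:,1],e[:,0])))
R=Rt.from_euler('xyz',s['ee_rot'],degrees=True); print(R.inv().apply(c.mean(0)-s['tcp_pos']))
E
```

```text
[ 540.6347 -339.7362   26.    ]
[42.9018 60.435  45.1084 61.012 ] [-126.3801  144.9735   54.368   -37.1079]
[  0.7314   0.5042 -19.0228]
```

>>> step_arm(commands=[[0,0,-10,0,0,0,1],[0,0,-30,0,0,0,1],[0,0,-55,0,0,0,1],[0,0,-80,0,0,0,1],[0,0,-100,0,0,0,1]])

```text
time_s: 4.0
tcp_pos: [539.7, -338.4, 107.9]
ee_rot: [180.0, 0.0, -36.4]
ft_force: [0.4, -0.9, -0.6]
finger_gap: 0.506
```

```bash
python3 - <<'E'
from h import *
delta([518,52.5,120],-2.6)
cv2.imwrite("pics/w4.png",capture("wrist")[:,:,::-1])
E
```

```text
t 4.0 tcp [ 539.7323 -338.4078  107.9307] [179.9985   0.0151 -36.3927] gap 0.5058415259996698 F [ 0.4311 -0.8953 -0.5859]
shift [-249.4289 -301.7744  -12.0117] rot [-0.0001  0.0003 -0.5898]
```

View pics/w4.png

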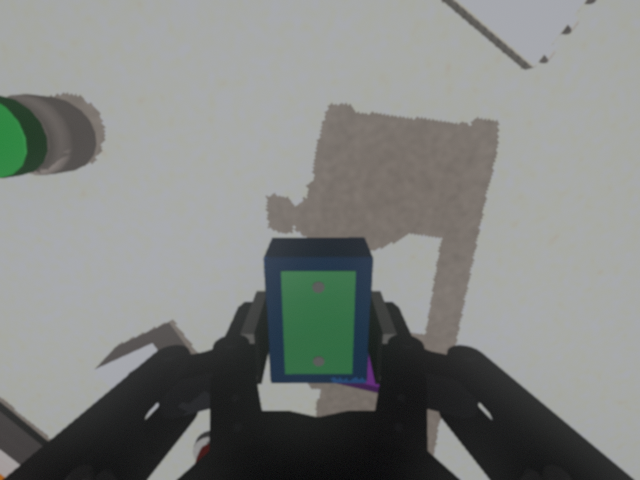

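>>> step_arm(commands=[[-15,-17,-12,0,0,-0.05,1],[-35,-42,-24,0,0,-0.11,1],[-56,-68,-32,0,0,-0.17,1],[-77,-92,-32,0,0,-0.23,1],[-97,-114,-32,0,0,-0.3,1]])

```text
time_s: 4.47
tcp_pos: [528.9, -187.5, 138.5]
ee_rot: [-180.0, 0.0, -19.0]
ft_force: [-0.8, 0.9, -1.8]
finger_gap: 0.503
```

```bash
python3 - <<'E'
from h import *
delta([518,-40,140],-2.6)
E
```

```text
t 4.4667 tcp [ 528.9138 -187.5175  138.4661] [-179.9847    0.0114  -19.0477] gap 0.5031910138648104 F [-0.7567  0.9205 -1.8003]
shift [ -58.4596 -135.8791   -1.4859] rot [-0.0003  0.0002 -0.2871]
```

>>> step_arm(commands=[[-12,-27,0,0,0,-0.06,1],[-24,-54,0,0,0,-0.12,1],[-36,-81,0,0,0,-0.18,1],[-47,-108,0,0,0,-0.24,1],[-58,-135,0,0,0,-0.287,1]])

```text
time_s: 4.88
tcp_pos: [518.1, -41.1, 137.8]
ee_rot: [-180.0, 0.1, -2.6]
ft_force: [0.5, -0.3, -1.1]
finger_gap: 0.503
```

>>> step_arm(commands=[[0,0,0,0,0,0,1],[0,0,0,0,0,0,1],[0,0,0,0,0,0,1],[0,0,0,0,0,0,1],[0,0,0,0,0,0,1]])

```text
time_s: 5.3
tcp_pos: [519.2, -43.8, 138.2]
ee_rot: [180.0, 0.0, -2.9]
ft_force: [-0.6, 0.3, -1.2]
finger_gap: 0.504
```

```bash
python3 - <<'E'
from h import *
delta([518,52.5,60],-2.6)
i=capture("wrist")[:,:,::-1];cv2.imwrite("pics/w5.png",i)
E
```

```text
t 5.3 tcp [519.2013 -43.8269 138.1584] [179.9894   0.0112  -2.8643] gap 0.5036273791569985 F [-0.5767  0.2509 -1.1776]
shift [ -5.9981 -96.161   78.1417] rot [ 0.0002  0.0002 -0.0046]
```

View pics/w5.png

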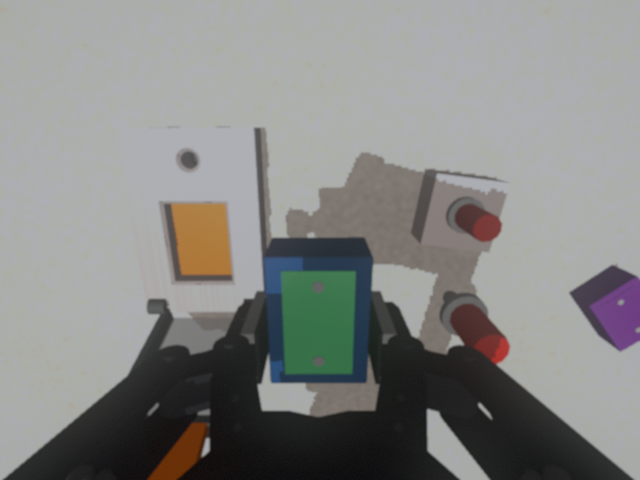

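The pocket is at about (200,241), the pin hole at (188,160) and the target pin's knob top at (487,227). Enlarging to measure the clamp.

```bash
python3 - <<'E'
import cv2
i=cv2.imread("pics/w5.png")[120:330,110:290]
cv2.imwrite("pics/w5c.png",cv2.resize(i,None,fx=4,fy=4,interpolation=cv2.INTER_CUBIC)[:600])
E
```

```text
(no output)
```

View pics/w5c.png

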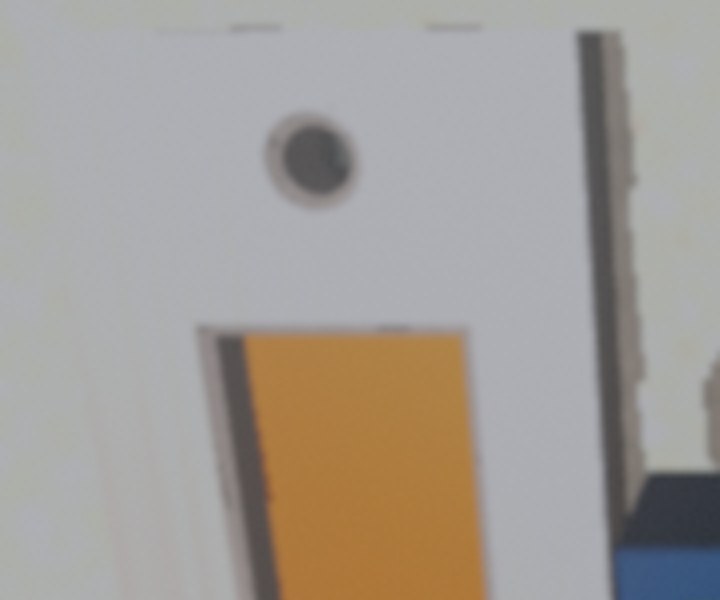

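```bash
python3 - <<'E'
import cv2
i=cv2.imread("pics/w5.png")[190:330,110:290]
cv2.imwrite("pics/w5d.png",cv2.resize(i,None,fx=4,fy=4,interpolation=cv2.INTER_CUBIC)[:600])
E
```

```text
(no output)
```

View pics/w5d.png

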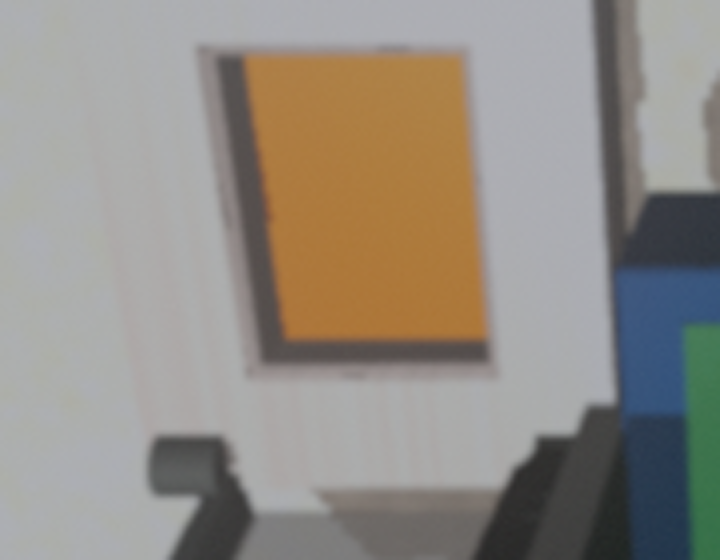

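```bash
python3 - <<'E'
from h import *
s=get_state()
f=lambda l,o:np.array(l)/4-0.375+o
c=back("wrist",f([(197,46),(468,48),(497,377),(248,378)],[110,190]),28,s);print(c,c.mean(0))
e=np.roll(c,-1,0)-c;print(np.linalg.norm(e,axis=1),np.degrees(np.arctan2(e[:,1],e[:,0])))
h=back("wrist",f([(311,160)],[110,120]),28,s)[0];print(h,np.linalg.norm(h-c.mean(0)),np.degrees(np.arctan2(*(h-c.mean(0))[1::-1])))
print(back("wrist",[(487,227)],68,s), proj("scene",[518,52,28]),proj("scene",h))
cc=back("wrist",[(265,258),(372,258),(368.5,381),(270,382)],s['tcp_pos'][2]+18.5,s)
print(Rt.from_euler('xyz',s['ee_rot'],degrees=True).inv().apply(cc.mean(0)-s['tcp_pos']))
E
```

```text
[[552.2941  77.648   28.    ]
 [549.2875  25.5141  28.    ]
 [479.4221  28.9779  28.    ]
 [481.7899  81.088   28.    ]] [515.6984  53.307   28.    ]
[52.2206 69.9513 52.164  70.588 ] [-93.3006 177.1617  87.3983  -2.7934]
[582.2147  50.2826  28.    ] 66.58501945204632 -2.6033407759646736
[[ 531.4759 -156.807    68.    ]] [[417.9412 243.2102]] [[408.5197 274.3094]]
[  0.4028   0.2522 -18.5   ]
```

```bash
python3 - <<'E'
from h import *
delta([516.5,53,80],-2.7)
E
```

```text
t 5.35 tcp [519.1823 -43.8004 138.1689] [179.9923   0.0107  -2.8654] gap 0.5049470791119622 F [-0.0421  0.5325 -0.0599]
shift [ -7.507  -96.5531  58.1573] rot [ 0.0001  0.0002 -0.0029]
```

>>> step_arm(commands=[[-2,-25,0,0,0,0,1],[-4,-50,10,0,0,0,1],[-6,-75,25,0,0,0,1],[-7.5,-96.5,42,0,0,-0.003,1],[-7.5,-96.5,58,0,0,-0.003,1]])

```text
time_s: 5.77
tcp_pos: [516.0, 56.6, 79.8]
ee_rot: [-179.9, -0.0, -2.5]
ft_force: [-0.4, -0.2, -1.5]
finger_gap: 0.505
```

>>> step_arm(commands=[[0,0,0,0,0,0,1],[0,0,0,0,0,0,1],[0,0,0,0,0,0,1],[0,0,0,0,0,0,1],[0,0,0,0,0,0,1]])

```text
time_s: 6.18
tcp_pos: [517.2, 53.2, 81.4]
ee_rot: [180.0, -0.1, -2.7]
ft_force: [0.2, -0.9, -0.4]
finger_gap: 0.505
```

```bash
python3 - <<'E'
from h import *
delta([516.5,53,80],-2.7)
i=capture("wrist")[:,:,::-1];cv2.imwrite("pics/w6.png",i)
E
```

```text
t 6.1833 tcp [517.2372  53.1873  81.3767] [179.9888  -0.1223  -2.6658] gap 0.5054464584862075 F [ 0.2316 -0.8622 -0.3978]
shift [-0.7306  0.2211  1.3752] rot [ 0.0002 -0.0021  0.0006]
```

View pics/w6.png

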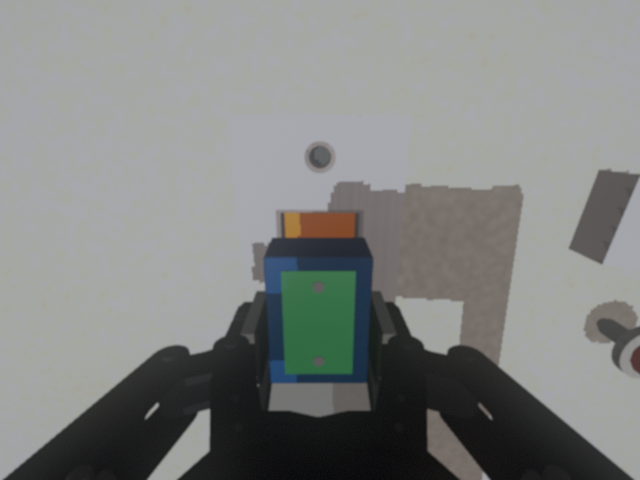

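The hole is at (320,157), and the pocket's front edge is at row 210, columns 278 to 363. I'll enlarge for a precise measurement.

```bash
python3 - <<'E'
import cv2
i=cv2.imread("pics/w6.png")[130:280,250:400]
cv2.imwrite("pics/w6c.png",cv2.resize(i,None,fx=4,fy=4,interpolation=cv2.INTER_CUBIC))
E
```

```text
(no output)
```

View pics/w6c.png

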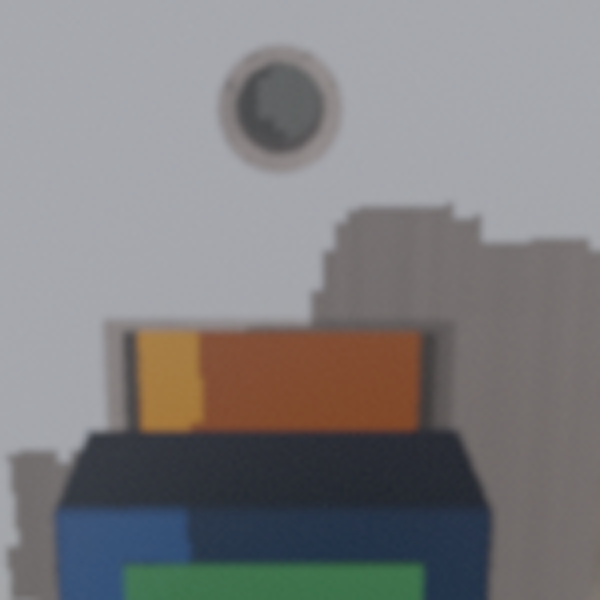

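```bash
python3 - <<'E'
from h import *
s=get_state(); R=Rt.from_euler('xyz',s['ee_rot'],degrees=True)
f=lambda l:np.array(l)/4-0.375+np.array([250,130])
T=lambda p:R.inv().apply(p-s['tcp_pos'])
print("hole",T(back("wrist",f([(280,108)]),28,s)))
print("front edge",T(back("wrist",f([(105,320),(456,320)]),28,s)))
zt=s['tcp_pos'][2]
b=zt-8+1  # bottom guess
print("car bot front",T(back("wrist",f([(92,432),(460,432)]),b,s)))
print("car top front",T(back("wrist",f([(57,507),(491,507)]),b+26,s)))
c=back("wrist",[(265,258),(372,258),(368.5,381),(270,382)],b+26,s); print("car",T(c), T(c).mean(0))
E
```

```text
hole [[64.9225  0.7404 53.3801]]
front edge [[ 33.7862 -25.6167  53.3179]
 [ 33.7822  27.3149  53.3255]]
car bot front [[ 31.1504 -21.6843   7.0553]
 [ 31.1509  21.9761   7.0617]]
car top front [[ 31.7586 -21.7864 -18.9436]
 [ 31.7618  21.6475 -18.9373]]
car [[ 31.0606 -21.3707 -18.9448]
 [ 31.0639  21.5324 -18.9386]
 [-29.2911  22.9576 -19.0517]
 [-29.8764 -22.1202 -19.0593]] [  0.7392   0.2498 -18.9986]
```

>>> step_arm(commands=[[-1.7,0.7,8,0,0.002,0,1],[-1.7,0.7,16,0,0.002,0,1],[-1.7,0.7,26,0,0.002,0,1],[-1.7,0.7,34,0,0.002,0,1],[-1.7,0.7,40,0,0.002,0,1]])

```text
time_s: 6.65
tcp_pos: [513.7, 53.5, 38.7]
ee_rot: [-180.0, 0.0, -2.6]
ft_force: [-0.5, 0.3, -1.3]
finger_gap: 0.506
```

>>> step_arm(commands=[[0,0,0,0,0,0,1],[0,0,0,0,0,0,1],[0,0,0,0,0,0,1],[0,0,0,0,0,0,1],[0,0,0,0,0,0,1]])

```text
time_s: 7.07
tcp_pos: [514.9, 53.4, 40.7]
ee_rot: [180.0, -0.2, -2.6]
ft_force: [0.7, 0.6, -1.3]
finger_gap: 0.503
```

```bash
python3 - <<'E'
from h import *
delta([515.4,52.6,28],-2.7)
i=capture("wrist")[:,:,::-1];cv2.imwrite("pics/w7.png",cv2.resize(i[130:280,250:400],None,fx=4,fy=4,interpolation=cv2.INTER_CUBIC))
E
```

```text
t 7.0667 tcp [514.9228  53.4365  40.7487] [179.9977  -0.1683  -2.5849] gap 0.503397085446451 F [ 0.7259  0.5606 -1.2622]
shift [ 0.477   0.8136 12.7502] rot [ 0.     -0.0029  0.002 ]
```

View pics/w7.png

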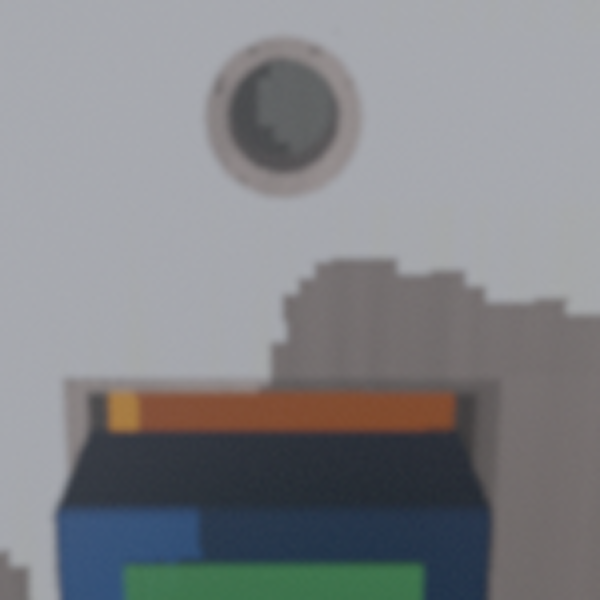

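```bash
python3 - <<'E'
from h import *
s=get_state(); R=Rt.from_euler('xyz',s['ee_rot'],degrees=True)
f=lambda l:np.array(l)/4-0.375+np.array([250,130])
T=lambda p:R.inv().apply(p-s['tcp_pos'])
print("hole",T(back("wrist",f([(284,117)]),28,s)))
print("front edge",T(back("wrist",f([(65,380),(499,380)]),28,s)))
b=s['tcp_pos'][2]-7
print("car bot front",T(back("wrist",f([(92,432),(460,432)]),b,s)))
E
```

```text
hole [[67.1299  1.0574 12.923 ]]
front edge [[ 35.917  -25.5147  12.8306]
 [ 35.9168  27.2652  12.8333]]
car bot front [[ 31.1406 -21.69     7.0898]
 [ 31.1424  21.9799   7.092 ]]
```

>>> step_arm(commands=[[0.3,0.9,1,0,0,0,1],[0.3,0.9,2,0,0,0,1],[0.3,0.9,3,0,0,0,1],[0.3,0.9,3,0,0,0,1],[0.3,0.9,3,0,0,0,1]])

```text
time_s: 7.53
tcp_pos: [514.7, 52.5, 37.2]
ee_rot: [-180.0, -0.1, -2.6]
ft_force: [-1.5, 0.5, -1.0]
finger_gap: 0.502
```

```bash
python3 - <<'E'
from h import *
delta([515.4,52.6,28],-2.7)
i=capture("wrist")[:,:,::-1];cv2.imwrite("pics/w8.png",cv2.resize(i[130:280,250:400],None,fx=4,fy=4,interpolation=cv2.INTER_CUBIC))
E
```

```text
t 7.5333 tcp [514.704   52.5106  37.2111] [-179.9985   -0.1004   -2.594 ] gap 0.501672281297294 F [-1.5117  0.4749 -1.0068]
shift [ 0.6751 -0.1206  9.2123] rot [-0.     -0.0018  0.0019]
```

View pics/w8.png

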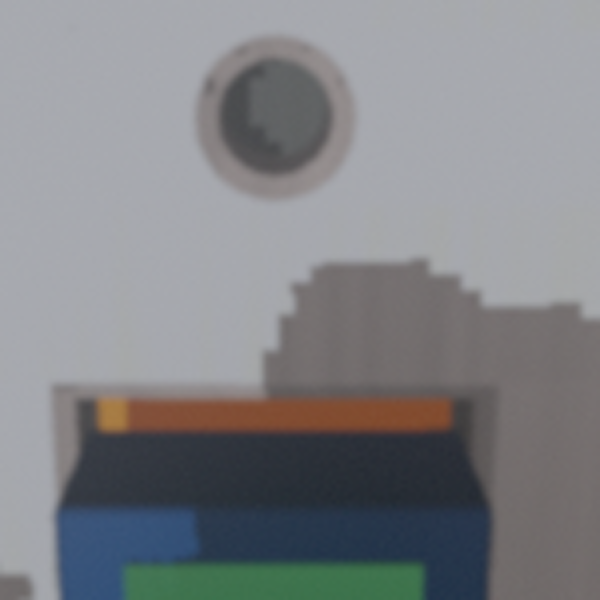

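>>> step_arm(commands=[[0.4,0,2,0,0,0,1],[0.4,0,4,0,0,0,1],[0.4,0,6,0,0,0,1],[0.4,0,8,0,0,0,1],[0.4,0,8,0,0,0,1]])

```text
time_s: 8.0
tcp_pos: [514.8, 52.5, 28.8]
ee_rot: [-180.0, -0.1, -2.6]
ft_force: [0.2, -0.7, -0.6]
finger_gap: 0.504
```

```bash
python3 - <<'E'
from h import *
delta([515.4,52.6,28],-2.7)
i=capture("wrist")[:,:,::-1];cv2.imwrite("pics/w9.png",i)
i=capture("scene")[:,:,::-1];cv2.imwrite("pics/s9.png",cv2.resize(i[150:310,350:490],None,fx=4,fy=3.7,interpolation=cv2.INTER_CUBIC))
E
```

```text
t 8.0 tcp [514.8292  52.5233  28.7508] [-179.9964   -0.0581   -2.5929] gap 0.503711708508621 F [ 0.2326 -0.6548 -0.5742]
shift [ 0.5659 -0.1024  0.7514] rot [-0.0001 -0.001   0.0019]
```

View pics/w9.png

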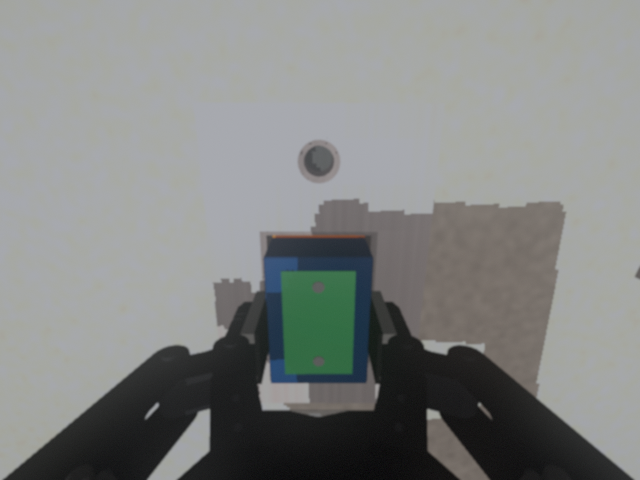

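View pics/s9.png

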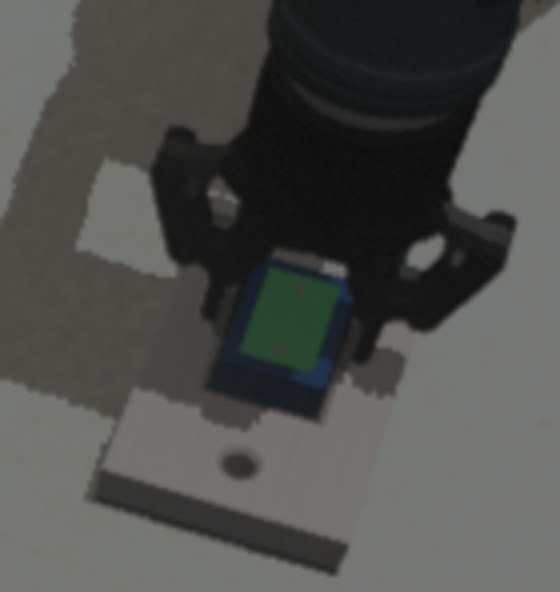

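The carrier has entered the pocket mouth with no contact force. I'll lower it a little more.

>>> step_arm(commands=[[0.2,0,0.5,0,0,0,1],[0.2,0,1,0,0,0,1],[0.2,0,1.5,0,0,0,1],[0.2,0,2,0,0,0,1],[0.2,0,2,0,0,0,1]])

```text
time_s: 8.52
tcp_pos: [515.4, 52.5, 27.2]
ee_rot: [-180.0, -0.1, -2.6]
ft_force: [-0.5, 0.6, -1.8]
finger_gap: 0.505
```

>>> step_arm(commands=[[0,0,0,0,0,0,-0.05],[0,0,0,0,0,0,-0.1],[0,0,0,0,0,0,-0.2],[0,0,0,0,0,0,-0.3],[0,0,0,0,0,0,-0.4]])

```text
time_s: 8.93
tcp_pos: [515.5, 52.5, 27.4]
ee_rot: [180.0, -0.1, -2.6]
ft_force: [0.1, -0.8, 0.9]
finger_gap: 0.694
```

>>> step_arm(commands=[[0,0,0,0,0,0,-0.6],[0,0,0,0,0,0,-0.6],[0,0,-10,0,0,0,-0.6],[0,0,-30,0,0,0,-0.6],[0,0,-50,0,0,0,-0.6]])

```text
time_s: 9.35
tcp_pos: [514.6, 52.6, 77.8]
ee_rot: [-180.0, 0.0, -2.6]
ft_force: [0.1, -0.7, -0.3]
finger_gap: 0.798
```

```bash
python3 - <<'E'
from h import *
delta([515.4,52.6,120],-2.7)
i=capture("wrist")[:,:,::-1];cv2.imwrite("pics/w10.png",i)
i=capture("scene")[:,:,::-1];cv2.imwrite("pics/s10.png",cv2.resize(i[150:310,350:490],None,fx=4,fy=3.7,interpolation=cv2.INTER_CUBIC))
E
```

```text
t 9.35 tcp [514.5995  52.5899  77.8245] [-179.9912    0.0005   -2.5882] gap 0.7982911225282714 F [ 0.1181 -0.6784 -0.286 ]
shift [  0.7988  -0.0527 -42.1755] rot [-0.0002  0.      0.002 ]
```

View pics/w10.png

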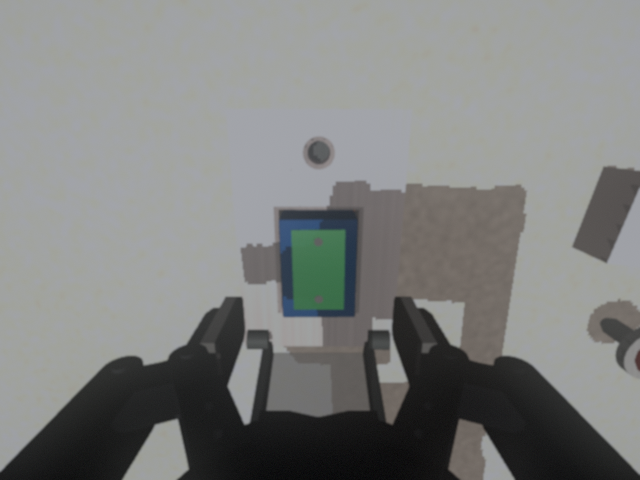

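View pics/s10.png

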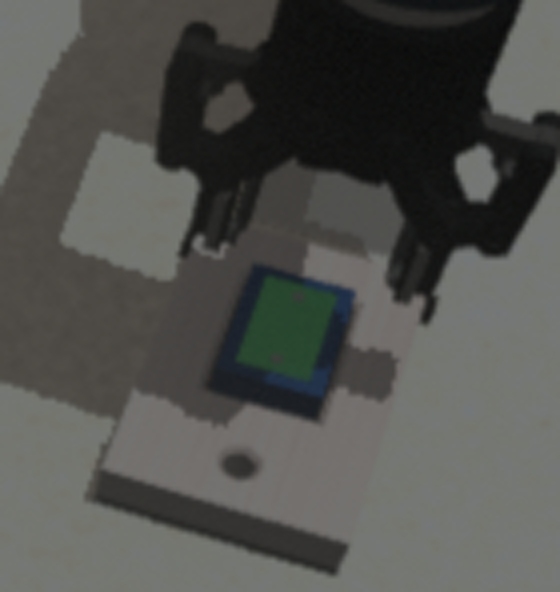

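```bash
python3 - <<'E'
from h import *
s=get_state()
i=cv2.imread("pics/w10.png")[190:335,250:390]
cv2.imwrite("pics/w10c.png",cv2.resize(i,None,fx=4,fy=4,interpolation=cv2.INTER_CUBIC))
E
```

```text
(no output)
```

View pics/w10c.png

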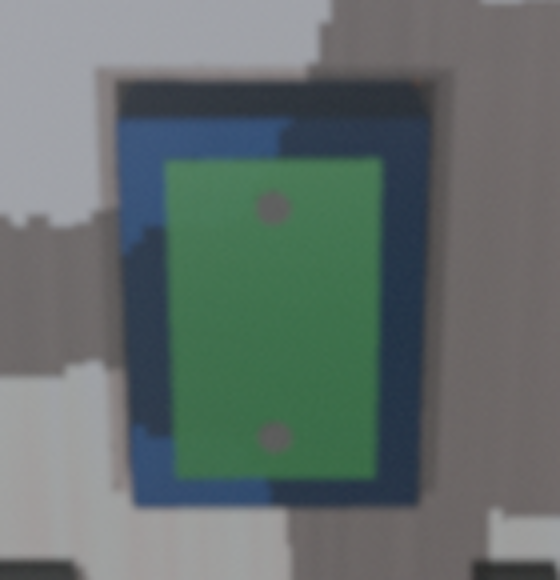

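```bash
python3 - <<'E'
from h import *
s=get_state()
f=lambda l:np.array(l)/4-0.375+np.array([250,190])
for z in(40,42,46):
    c=back("wrist",f([(118,118),(430,120),(418,506),(135,506)]),z,s)
    e=np.roll(c,-1,0)-c;print(z,c.mean(0),np.linalg.norm(e,axis=1),np.degrees(np.arctan2(e[:,1],e[:,0])))
R=Rt.from_euler('xyz',s['ee_rot'],degrees=True)
h=back("wrist",[(319,153)],28,s)[0];print("hole",h, h-66*np.array([np.cos(np.radians(2.7)),-np.sin(np.radians(2.7)),0]))
print(back("wrist",f([(97,68),(451,68)]),28,s))
E
```

```text
40 [517.81    52.1784  40.    ] [44.5785 62.5975 44.4991 62.9026] [-92.9718 177.7209  87.4197  -2.2092]
42 [518.6648  52.1409  42.    ] [44.0982 61.923  44.0196 62.2248] [-92.9718 177.7209  87.4197  -2.2092]
46 [520.3743  52.0659  46.    ] [43.1374 60.574  43.0606 60.8692] [-92.9718 177.7209  87.4197  -2.2092]
hole [585.1856  48.822   28.    ] [519.2589  51.931   28.    ]
[[555.1603  77.3197  28.    ]
 [552.7517  24.1664  28.    ]]
```

The carrier's top face measures 44.1 x 62 mm at z = 42. It is therefore seated flat, and it lies within 1 mm of the pocket centre. Next I need the lid angle, which I'll fit from the top and scene pictures.

```bash
cat >> h.py <<'E'
YAW=np.radians(-2.7); U=np.array([np.cos(YAW),np.sin(YAW),0]); V=np.array([-np.sin(YAW),np.cos(YAW),0]); Z=np.array([0,0,1.])
POC=np.array([517.3,52.6,0])   # pocket centre on table
HIN=POC-55*U+28*Z
def lidpt(r,h,y,th): # y along V
    return HIN+r*(np.cos(th)*U+np.sin(th)*Z)+h*(-np.sin(th)*U+np.cos(th)*Z)+y*V
E
python3 - <<'E'
from h import *
for th in (1.7,1.75,1.8,1.85,1.9,1.95,2.0):
    P=np.array([lidpt(141,0,28,th),lidpt(141,0,-28,th),lidpt(141,8,28,th),lidpt(141,8,-28,th),lidpt(121,8,0,th),lidpt(121,0,0,th)])
    print(th,"top",(((proj("top",P)-[200,230])*4+1.5).round(0)).tolist(),"scene",proj("scene",P).round(0).tolist())
E
python3 - <<'E'
import cv2
i=cv2.imread("pics/scene0.png")[130:310,370:480]
cv2.imwrite("pics/s0c.png",cv2.resize(i,None,fx=4,fy=3.3333,interpolation=cv2.INTER_CUBIC))
E
```

```text
1.7 top [[54.0, 447.0], [214.0, 453.0], [54.0, 469.0], [213.0, 476.0], [142.0, 463.0], [143.0, 440.0]] scene [[466.0, 157.0], [429.0, 147.0], [467.0, 154.0], [430.0, 144.0], [445.0, 160.0], [444.0, 163.0]]
1.75 top [[54.0, 467.0], [213.0, 473.0], [53.0, 489.0], [212.0, 495.0], [142.0, 479.0], [143.0, 457.0]] scene [[467.0, 154.0], [430.0, 145.0], [467.0, 152.0], [431.0, 142.0], [446.0, 158.0], [445.0, 160.0]]
1.8 top [[53.0, 486.0], [212.0, 493.0], [53.0, 508.0], [212.0, 515.0], [142.0, 495.0], [142.0, 474.0]] scene [[467.0, 152.0], [431.0, 142.0], [468.0, 150.0], [432.0, 140.0], [446.0, 156.0], [445.0, 158.0]]
1.85 top [[53.0, 506.0], [212.0, 512.0], [53.0, 527.0], [211.0, 534.0], [142.0, 511.0], [142.0, 490.0]] scene [[468.0, 150.0], [432.0, 140.0], [469.0, 148.0], [433.0, 138.0], [447.0, 154.0], [446.0, 157.0]]
1.9 top [[53.0, 525.0], [211.0, 531.0], [53.0, 546.0], [211.0, 552.0], [142.0, 527.0], [142.0, 506.0]] scene [[468.0, 148.0], [433.0, 138.0], [469.0, 146.0], [433.0, 137.0], [447.0, 153.0], [447.0, 155.0]]
1.95 top [[53.0, 543.0], [211.0, 550.0], [53.0, 564.0], [211.0, 570.0], [142.0, 542.0], [142.0, 522.0]] scene [[469.0, 146.0], [433.0, 137.0], [469.0, 145.0], [434.0, 135.0], [448.0, 152.0], [447.0, 153.0]]
2.0 top [[53.0, 561.0], [211.0, 568.0], [54.0, 582.0], [211.0, 588.0], [142.0, 557.0], [142.0, 537.0]] scene [[469.0, 145.0], [434.0, 136.0], [470.0, 143.0], [435.0, 134.0], [448.0, 151.0], [448.0, 152.0]]
```

View pics/s0c.png

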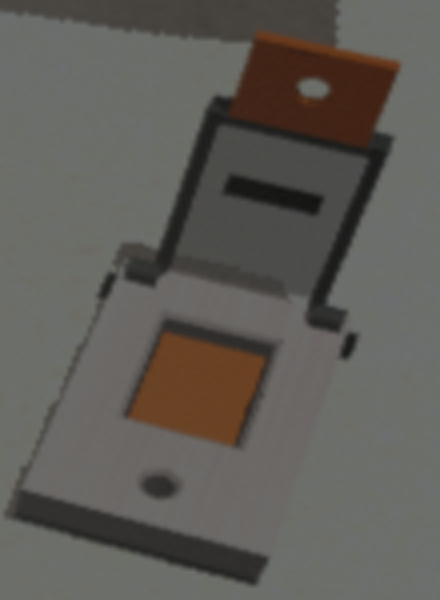

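The lid fits about 1.82 rad, with its tip corner near (420, 57, 163). I'll go up, over and behind the lid with the fingers closed.

>>> step_arm(commands=[[0,0,-35,0,0,0,-0.5],[0,0,-70,0,0,0,0],[0,0,-105,0,0,0,1],[0,0,-140,0,0,0,1],[0,0,-165,0,0,0,1]])

```text
time_s: 9.87
tcp_pos: [515.5, 52.5, 245.6]
ee_rot: [180.0, -0.3, -2.6]
ft_force: [0.4, -0.0, 0.9]
finger_gap: 0.184
```

>>> step_arm(commands=[[-25,0,0,0,0,0,1],[-50,0,0,0,0,0,1],[-75,0,0,0,0,0,1],[-100,0,0,0,0,0,1],[-130,0,0,0,0,0,1]])

```text
time_s: 10.28
tcp_pos: [384.2, 58.4, 241.8]
ee_rot: [-180.0, -0.1, -2.6]
ft_force: [0.2, 0.4, 0.6]
finger_gap: 0.0
```

>>> step_arm(commands=[[0,0,0,0,0,0,1],[0,0,0,0,0,0,1],[0,0,0,0,0,0,1],[0,0,0,0,0,0,1],[0,0,0,0,0,0,1]])

```text
time_s: 10.7
tcp_pos: [386.1, 58.2, 242.0]
ee_rot: [-180.0, -0.1, -2.6]
ft_force: [-0.5, -0.5, -0.2]
finger_gap: -0.001
```

```bash
python3 - <<'E'
from h import *
print(lidpt(141,8,0,1.82))
delta([388,58,146],-2.7)
i=capture("wrist")[:,:,::-1];cv2.imwrite("pics/w11.png",i)
i=capture("scene")[:,:,::-1];cv2.imwrite("pics/s11.png",i)
E
```

```text
[419.8802  57.1942 162.6713]
t 10.7 tcp [386.057   58.2245 242.0204] [-179.9985   -0.1214   -2.5989] gap -0.001095579170148828 F [-0.508  -0.5466 -0.2006]
shift [ 1.7477  0.1387 96.0243] rot [-0.     -0.0021  0.0018]
```

View pics/w11.png

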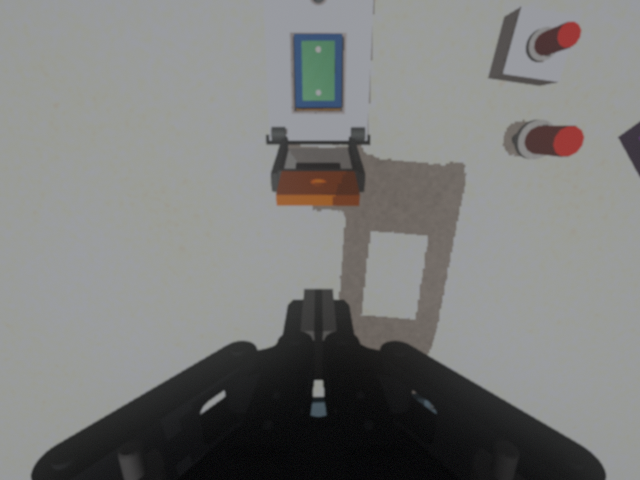

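View pics/s11.png

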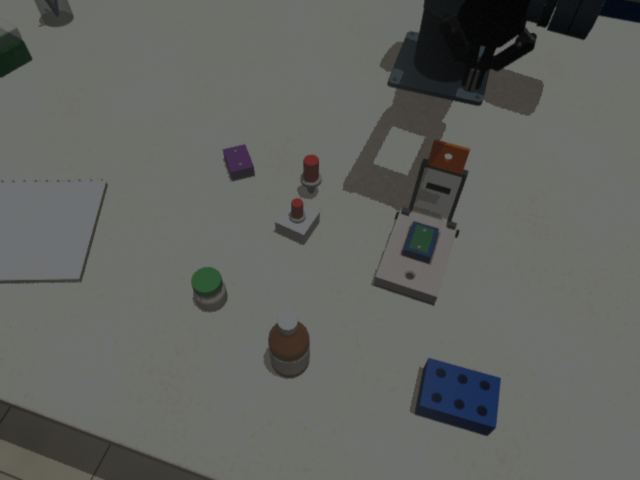

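The finger is behind the lid. The wrist view shows the lid's tab end edge at row 206 (columns 276 to 360).

```bash
python3 - <<'E'
from h import *
s=get_state()
for y in(195,206): print(back("wrist",[(276,y),(360,y)],163,s))
print(proj("wrist",lidpt(141,8,0,1.82),s),proj("wrist",lidpt(141,0,0,1.82),s))
E
```

```text
[[424.9035  84.9809 163.    ]
 [422.3421  28.59   163.    ]]
[[417.3845  85.621  163.    ]
 [414.7984  28.6381 163.    ]]
[[317.6433 200.4115]] [[317.65   189.5021]]
```

>>> step_arm(commands=[[0,0,20,0,0,0,1],[0,0,40,0,0,0,1],[0,0,60,0,0,0,1],[0,0,80,0,0,0,1],[0,0,97,0,0,0,1]])

```text
time_s: 11.22
tcp_pos: [385.3, 58.4, 143.7]
ee_rot: [-180.0, -0.1, -2.6]
ft_force: [0.3, -0.4, 0.1]
finger_gap: 0.001
```

```bash
cat >> h.py <<'E'
def fing(th,w=11):
    if th>np.pi/2: return lidpt(141,8,0,th)-w*U-20*Z
    r=121+ (132-121)*(1-th/(np.pi/2)); return lidpt(r,8,0,th)-w*U
E
python3 - <<'E'
from h import *
s=get_state();R=Rt.from_euler('xyz',s['ee_rot'],degrees=True)
print(s['tcp_pos'])
for th in np.arange(1.85,-0.01,-0.1): print(round(th,2),fing(th),R.inv().apply(fing(th)-s['tcp_pos']))
E
```

```text
[385.2967  58.3738 143.688 ]
1.85 [404.8765  57.9018 141.3351] [19.5787 -0.4134  2.3732]
1.75 [418.4053  57.2638 145.3161] [33.1266 -0.388  -1.5938]
1.65 [432.2635  56.6102 147.925 ] [47.0029 -0.3619 -4.1885]
1.55 [445.9003  55.9671 149.2858] [60.6561 -0.3361 -5.5352]
1.45 [458.1069  55.3915 149.922 ] [72.8769 -0.3129 -6.1589]
1.35 [470.3848  54.8125 149.3232] [85.1678 -0.2895 -5.5474]
1.25 [482.609   54.236  147.4816] [97.4038 -0.266  -3.6932]
1.15 [494.6538  53.668  144.402 ] [109.4586  -0.2428  -0.6012]
1.05 [506.3935  53.1143 140.1023] [121.207   -0.22     3.7106]
0.95 [517.7046  52.5809 134.6129] [132.525   -0.198    9.2117]
0.85 [528.4666  52.0734 127.977 ] [143.2921  -0.1768  15.8587]
0.75 [538.5633  51.5972 120.2498] [153.392   -0.1568  23.5963]
0.65 [547.8839  51.1577 111.4986] [162.714   -0.1382  32.3571]
0.55 [556.3248  50.7596 101.8018] [171.1542  -0.1212  42.0627]
0.45 [563.7901  50.4076  91.2483] [178.6169  -0.1059  52.6238]
0.35 [570.1928  50.1056  79.9371] [185.0151  -0.0926  63.9417]
0.25 [575.4563  49.8574  67.9755] [190.2721  -0.0814  75.9086]
0.15 [579.5145  49.666   55.479 ] [194.3219  -0.0724  88.4093]
0.05 [582.3132  49.5341  42.5698] [197.1104  -0.0658 101.3214]
```

Following that arc; each row is about 0.04 to 0.05 rad of lid.

>>> step_arm(commands=[[12,0,0,0,0,0,1],[24,0,0,0,0,0,1],[32,0,-1,0,0,0,1],[40,0,-3,0,0,0,1],[47,0,-4,0,0,0,1]])

```text
time_s: 11.63
tcp_pos: [434.2, 56.0, 150.2]
ee_rot: [180.0, -0.2, -2.6]
ft_force: [-0.8, -0.5, -1.3]
finger_gap: -0.001
```

>>> step_arm(commands=[[7,0,-1,0,0,0,1],[14,0,-1,0,0,0,1],[20,0,-2,0,0,0,1],[26,0,-2,0,0,0,1],[32,0,-2,0,0,0,1]])

```text
time_s: 12.05
tcp_pos: [464.7, 54.8, 151.3]
ee_rot: [-180.0, -0.1, -2.6]
ft_force: [-1.1, 0.5, -0.1]
finger_gap: 0.0
```

```bash
python3 - <<'E'
from h import *
s=get_state();print(s['tcp_pos'],s['ft_force'])
i=capture("wrist")[:,:,::-1];cv2.imwrite("pics/w12.png",i)
i=capture("scene")[:,:,::-1];cv2.imwrite("pics/s12.png",cv2.resize(i[100:310,330:510],None,fx=3.3,fy=2.85))
E
```

```text
[464.6924  54.7881 151.2598] [-1.1292  0.5198 -0.068 ]
```

View pics/w12.png

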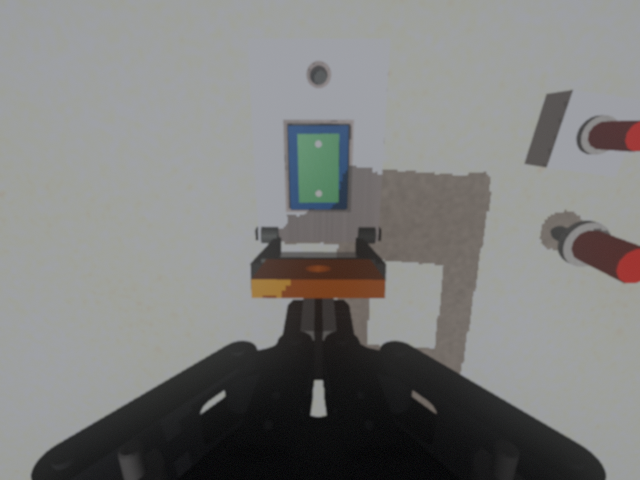

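View pics/s12.png

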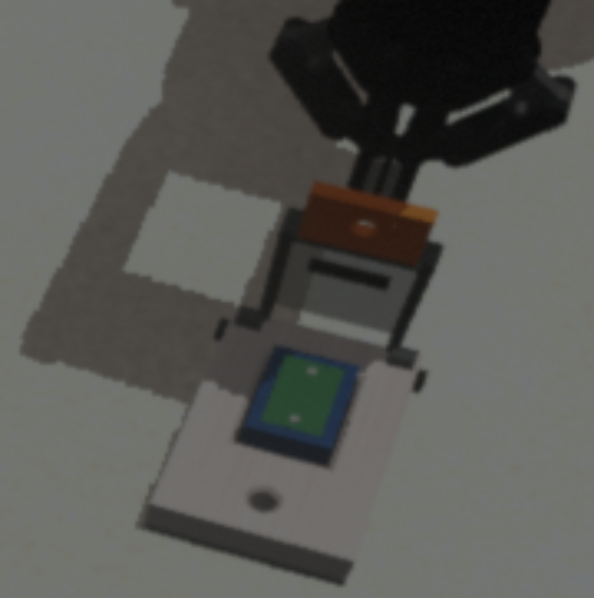

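>>> step_arm(commands=[[9,0,2,0,0,0,1],[18,0,4,0,0,0,1],[30,0,7,0,0,0,1],[42,0,12,0,0,0,1],[53,0,17,0,0,0,1]])

```text
time_s: 12.57
tcp_pos: [518.6, 52.3, 133.8]
ee_rot: [-180.0, -0.1, -2.6]
ft_force: [-0.9, -0.4, 0.7]
finger_gap: -0.003
```

```bash
python3 - <<'E'
from h import *
s=get_state();print(s['tcp_pos'],s['ft_force'])
R=Rt.from_euler('xyz',s['ee_rot'],degrees=True)
for th in np.arange(0.95,-0.01,-0.1): print(round(th,2),R.inv().apply(fing(th)-s['tcp_pos']))
i=capture("wrist")[:,:,::-1];cv2.imwrite("pics/w13.png",i)
E
```

```text
[518.6398  52.3118 133.8144] [-0.92   -0.4126  0.737 ]
0.95 [-0.9446 -0.2265 -0.8007]
0.85 [ 9.8143 -0.2066  5.8597]
0.75 [19.9046 -0.1878 13.6097]
0.65 [29.2158 -0.1705 22.382 ]
0.55 [37.6441 -0.1547 32.0979]
0.45 [45.0938 -0.1408 42.6682]
0.35 [51.478  -0.1287 53.9939]
0.25 [56.7203 -0.1188 65.9674]
0.15 [60.7547 -0.1111 78.473 ]
0.05 [63.5273 -0.1057 91.3886]
```

View pics/w13.png

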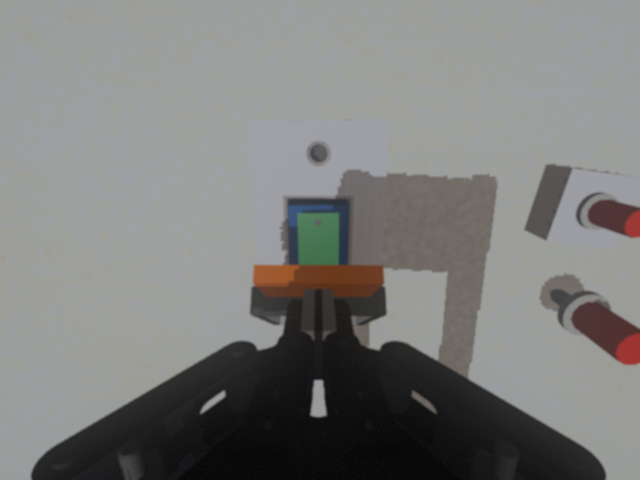

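The lid is following, and its tab outer face is visible at rows 265 to 297. Continuing down the arc.

>>> step_arm(commands=[[9,0,6,0,0,0,1],[18,0,12.5,0,0,0,1],[26,0,19,0,0,0,1],[32,0,26,0,0,0,1],[38,0,33,0,0,0,1]])

```text
time_s: 13.03
tcp_pos: [556.0, 50.6, 100.6]
ee_rot: [-180.0, -0.1, -2.6]
ft_force: [-0.1, 1.1, 0.7]
finger_gap: 0.002
```

>>> step_arm(commands=[[4,0,6,0,0,0,1],[7.5,0,11,0,0,0,1],[11,0,17,0,0,0,1],[14,0,23,0,0,0,1],[16,0,28,0,0,0,1]])

```text
time_s: 13.45
tcp_pos: [571.5, 49.9, 72.8]
ee_rot: [180.0, -0.1, -2.6]
ft_force: [0.0, 0.2, -0.1]
finger_gap: 0.0
```

```bash
python3 - <<'E'
from h import *
s=get_state();print(s['tcp_pos'],s['ft_force'])
R=Rt.from_euler('xyz',s['ee_rot'],degrees=True)
for th in np.arange(0.45,-0.01,-0.1): print(round(th,2),R.inv().apply(fing(th)-s['tcp_pos']))
i=capture("wrist")[:,:,::-1];cv2.imwrite("pics/w14.png",i)
E
```

```text
[571.4546  49.9456  72.7691] [ 0.0488  0.1867 -0.1212]
0.45 [ -7.6433  -0.115  -18.4935]
0.35 [-1.2544 -0.1028 -7.1703]
0.25 [ 3.9927 -0.0928  4.801 ]
0.15 [ 8.0322 -0.085  17.305 ]
0.05 [10.8101 -0.0797 30.2194]
```

View pics/w14.png

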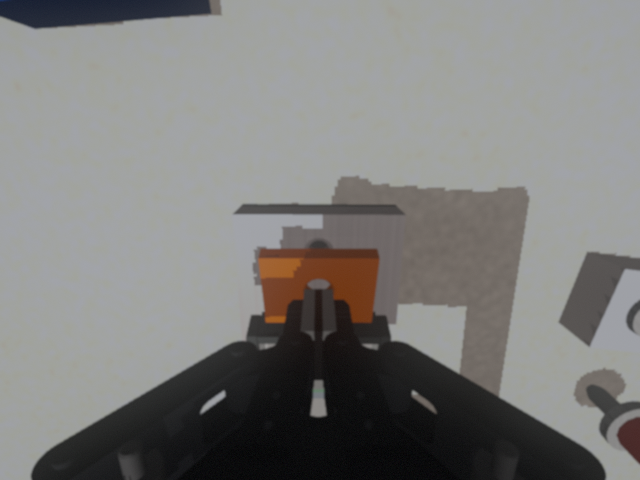

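>>> step_arm(commands=[[3,0,5,0,0,0,1],[6,0,10,0,0,0,1],[8,0,16,0,0,0,1],[9,0,21,0,0,0,1],[10,0,26,0,0,0,1]])

```text
time_s: 13.92
tcp_pos: [581.4, 49.5, 46.9]
ee_rot: [-180.0, -0.1, -2.6]
ft_force: [-0.4, -0.3, -0.4]
finger_gap: -0.002
```

>>> step_arm(commands=[[0,0,1,0,0,0,1],[0.5,0,2,0,0,0,1],[1,0,3,0,0,0,1],[1,0,3,0,0,0,1],[1,0,3,0,0,0,1]])

```text
time_s: 14.33
tcp_pos: [582.4, 49.5, 44.7]
ee_rot: [180.0, -0.1, -2.6]
ft_force: [-0.8, -0.3, -0.5]
finger_gap: 0.004
```

```bash
python3 - <<'E'
from h import *
s=get_state();print(s['tcp_pos'],s['ft_force'])
i=capture("wrist")[:,:,::-1];cv2.imwrite("pics/w15.png",i)
E
```

```text
[582.4338  49.4627  44.6566] [-0.7542 -0.2966 -0.514 ]
```

View pics/w15.png

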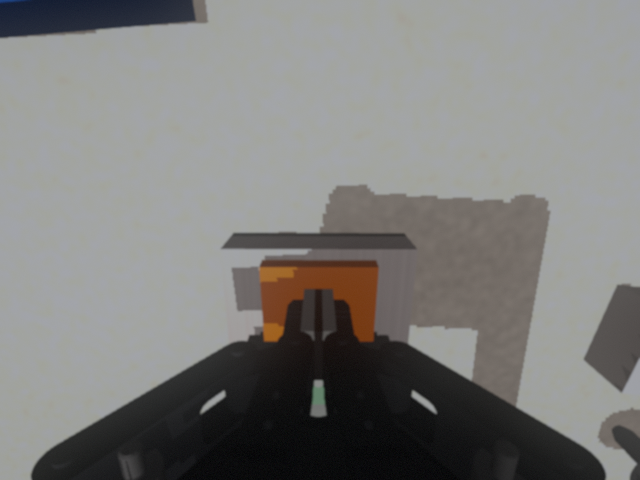

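>>> step_arm(commands=[[0,0,0.5,0,0,0,1],[0,0,1,0,0,0,1],[0,0,2,0,0,0,1],[0,0,3,0,0,0,1],[0,0,3,0,0,0,1]])

```text
time_s: 14.8
tcp_pos: [582.5, 49.5, 41.6]
ee_rot: [-180.0, -0.1, -2.6]
ft_force: [-0.6, -0.1, 3.0]
finger_gap: -0.007
```

>>> step_arm(commands=[[0,0,0.5,0,0,0,1],[0,0,1,0,0,0,1],[0,0,1,0,0,0,1],[0,0,1,0,0,0,1],[0,0,1,0,0,0,1]])

```text
time_s: 15.22
tcp_pos: [582.6, 49.4, 40.7]
ee_rot: [180.0, -0.1, -2.6]
ft_force: [-0.1, 0.6, 3.6]
finger_gap: -0.003
```

The lid is down, with 3.6 N of contact at z = 40.7, which is about 0.045 rad. I'll raise the arm and go to the pin.

>>> step_arm(commands=[[0,0,-15,0,0,0,1],[0,0,-45,0,0,0,1],[0,0,-80,0,0,0,1],[-8,20,-110,0,0,0,0.5],[-14,50,-110,0,0,0,-0.4]])

```text
time_s: 15.63
tcp_pos: [569.1, 1.2, 156.5]
ee_rot: [180.0, -0.7, -2.4]
ft_force: [0.9, 0.0, 0.4]
finger_gap: 0.272
```

>>> step_arm(commands=[[-6,32,0,0,0,0,-0.4],[-12,64,0,0,0,0,-0.4],[-18,96,0,0,0,0,-0.4],[-24,128,0,0,0,0,-0.4],[-28,157,0,0,0,0,-0.4]])

```text
time_s: 16.05
tcp_pos: [529.6, -156.9, 149.9]
ee_rot: [-180.0, -0.0, -2.6]
ft_force: [0.8, -0.3, -0.5]
finger_gap: 0.698
```

>>> step_arm(commands=[[0,0,0,0,0,0,-0.4],[0,0,0,0,0,0,-0.4],[0,0,0,0,0,0,-0.4],[0,0,0,0,0,0,-0.4],[0,0,0,0,0,0,-0.4]])

```text
time_s: 16.47
tcp_pos: [530.9, -154.1, 150.2]
ee_rot: [-180.0, -0.1, -2.5]
ft_force: [0.5, -0.2, -0.2]
finger_gap: 0.705
```

```bash
python3 - <<'E'
from h import *
delta([531.6,-156.3,100],-2.7)
i=capture("wrist")[:,:,::-1];cv2.imwrite("pics/w16.png",i)
i=capture("scene")[:,:,::-1];cv2.imwrite("pics/s16.png",i)
E
```

```text
t 16.4667 tcp [ 530.8994 -154.0837  150.2076] [-179.9751   -0.0929   -2.4924] gap 0.7054676570904395 F [ 0.474  -0.2193 -0.1821]
shift [ 0.7149  2.2056 50.2079] rot [-0.0004 -0.0016  0.0036]
```

View pics/w16.png

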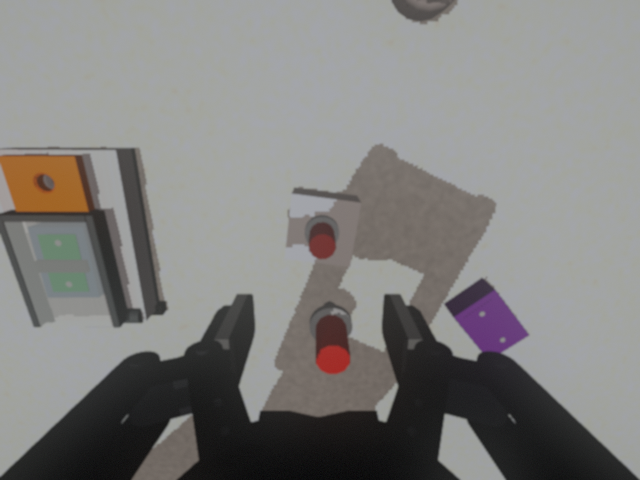

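View pics/s16.png

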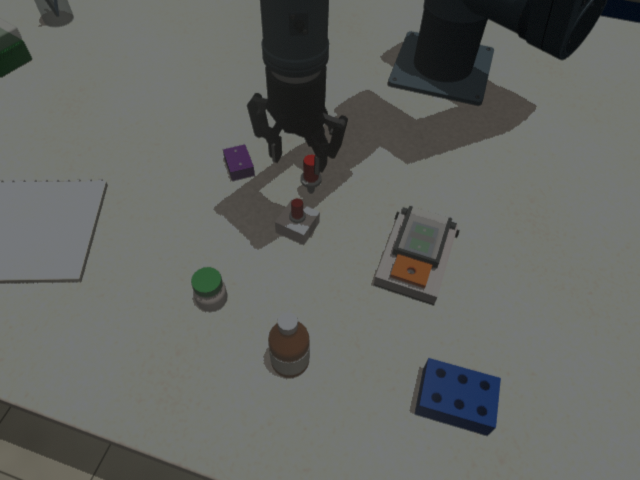

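The lid is down over the carrier. In the wrist view the small pin in the stand has its knob top at (322,248). The larger free pin is at (333,358) and I'm leaving it alone.

```bash
python3 - <<'E'
from h import *
s=get_state()
i=cv2.imread("pics/w16.png")
cv2.imwrite("pics/w16c.png",cv2.resize(i[180:280,270:380],None,fx=5,fy=5,interpolation=cv2.INTER_CUBIC))
print(back("wrist",[(322,248)],68,s), "big",back("wrist",[(333,360)],90,s))
E
```

```text
[[ 529.7171 -156.8309   68.    ]] big [[ 450.5349 -161.4712   90.    ]]
```

View pics/w16c.png

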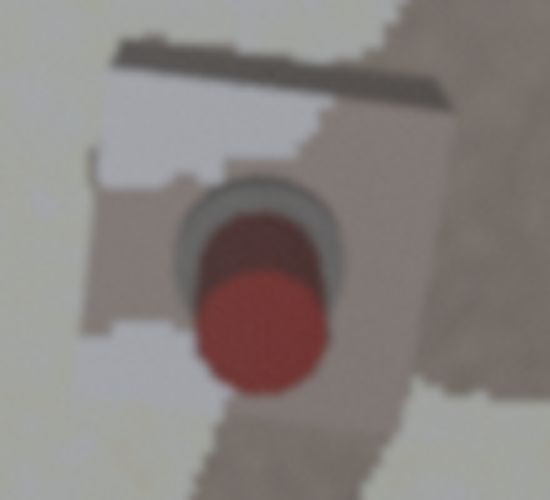

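```bash
python3 - <<'E'
from h import *
s=get_state()
p=back("wrist",[(322.0,245.9)],68,s)[0];print(p)
a=np.linspace(0,2*np.pi,60)
for z,r in((68,10),(35,14)):
    q=(proj("wrist",np.c_[p[0]+r*np.cos(a),p[1]+r*np.sin(a),a*0+z],s)-[270,180])*5+2
    print(z,q.min(0),q.max(0))
E
```

```text
[ 531.3151 -156.8949   68.    ]
68 [192.2767 264.9031] [331.7622 396.4412]
35 [173.6252 179.9332] [346.3697 345.0221]
```

```bash
python3 - <<'E'
from h import *
delta([531.3,-156.9,38],-2.6)
E
```

```text
t 16.5667 tcp [ 530.9884 -154.2772  150.3145] [-179.9894   -0.1073   -2.4901] gap 0.6973304578229174 F [-0.6397  0.293  -0.3895]
shift [  0.2149   2.6276 112.3146] rot [-0.0002 -0.0019  0.0019]
```

>>> step_arm(commands=[[0,1.5,15,0,-0.002,0.002,-0.4],[0.2,2.5,32,0,-0.002,0.002,-0.4],[0.2,2.6,50,0,-0.002,0.002,-0.4],[0.2,2.6,65,0,-0.002,0.002,-0.4],[0.2,2.6,72,0,-0.002,0.002,-0.4]])

```text
time_s: 16.98
tcp_pos: [530.1, -156.8, 76.4]
ee_rot: [-179.9, 0.2, -2.6]
ft_force: [-0.8, 0.4, -0.1]
finger_gap: 0.7
```

>>> step_arm(commands=[[0,0,0,0,0,0,-0.4],[0,0,0,0,0,0,-0.4],[0,0,0,0,0,0,-0.4],[0,0,0,0,0,0,-0.4],[0,0,0,0,0,0,-0.4]])

```text
time_s: 17.4
tcp_pos: [531.7, -158.3, 79.4]
ee_rot: [180.0, -0.1, -2.7]
ft_force: [-0.1, -0.4, -0.2]
finger_gap: 0.698
```

```bash
python3 - <<'E'
from h import *
delta([531.3,-156.9,38],-2.6)
i=capture("wrist")[:,:,::-1];cv2.imwrite("pics/w17.png",i)
E
```

```text
t 17.4 tcp [ 531.6676 -158.3191   79.3841] [179.9532  -0.1002  -2.7021] gap 0.6976697494614099 F [-0.1286 -0.4176 -0.1641]
shift [-0.5065 -1.434  41.3821] rot [ 0.0008 -0.0017 -0.0018]
```

View pics/w17.png

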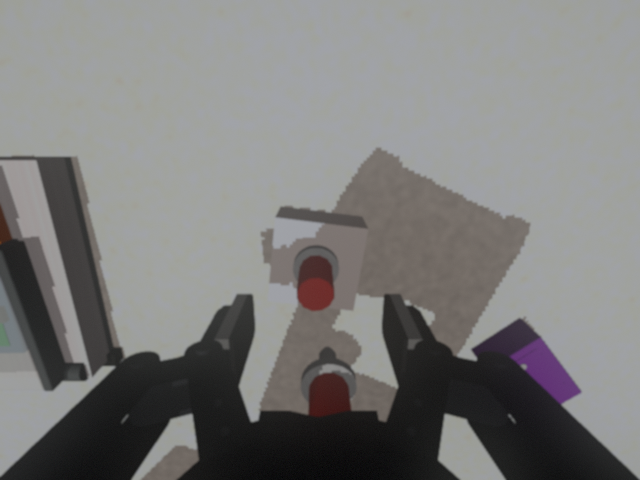

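The knob top at (316,294) is centred between the fingers. Descending.

>>> step_arm(commands=[[-0.3,-1.2,10,0,0,0,-0.4],[-0.3,-1.2,20,0,0,0,-0.4],[-0.3,-1.2,30,0,0,0,-0.4],[-0.3,-1.2,38,0,0,0,-0.4],[-0.3,-1.2,41,0,0,0,-0.4]])

```text
time_s: 17.87
tcp_pos: [529.5, -156.2, 35.1]
ee_rot: [-179.9, 0.2, -2.7]
ft_force: [-0.2, 0.5, 0.1]
finger_gap: 0.698
```

>>> step_arm(commands=[[0,0,0,0,0,0,-0.1],[0,0,0,0,0,0,0.2],[0,0,0,0,0,0,0.4],[0,0,0,0,0,0,0.5],[0,0,0,0,0,0,0.5]])

```text
time_s: 18.28
tcp_pos: [531.1, -157.0, 37.8]
ee_rot: [180.0, -0.1, -2.7]
ft_force: [0.9, -0.7, 0.1]
finger_gap: 0.246
```

```bash
python3 - <<'E'
from h import *
delta([531.3,-156.9,38],-2.6)
i=capture("wrist")[:,:,::-1];cv2.imwrite("pics/w18.png",i)
E
```

```text
t 18.2833 tcp [ 531.1364 -156.989    37.8359] [179.9764  -0.0515  -2.7053] gap 0.24595145199441426 F [ 0.8755 -0.661   0.1148]
shift [ 0.1593 -0.0965 -0.164 ] rot [ 0.0004 -0.0009 -0.0018]
```

View pics/w18.png

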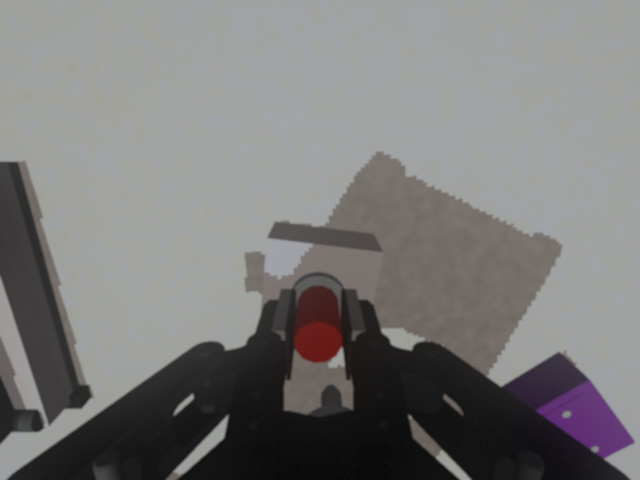

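Well aligned, with the fingers just about on the knob. I'll close with 60 N and lift.

>>> step_arm(commands=[[0,0,0,0,0,0,1],[0,0,0,0,0,0,1],[0,0,0,0,0,0,1],[0,0,0,0,0,0,1],[0,0,0,0,0,0,1]], squeeze=60)

```text
time_s: 18.75
tcp_pos: [531.2, -157.0, 38.0]
ee_rot: [180.0, -0.1, -2.7]
ft_force: [-0.6, 0.1, 4.8]
finger_gap: 0.216
```

>>> step_arm(commands=[[0,0,-5,0,0,0,1],[0,0,-15,0,0,0,1],[0,0,-30,0,0,0,1],[0,0,-45,0,0,0,1],[0,0,-60,0,0,0,1]])

```text
time_s: 19.17
tcp_pos: [530.5, -156.7, 98.3]
ee_rot: [-180.0, 0.0, -2.7]
ft_force: [0.1, 0.1, -0.7]
finger_gap: 0.218
```

>>> step_arm(commands=[[0,0,-10,0,0,0,1],[0,0,-10,0,0,0,1],[0,0,-10,0,0,0,1],[0,0,-10,0,0,0,1],[0,0,-10,0,0,0,1]])

```text
time_s: 19.58
tcp_pos: [530.0, -156.4, 106.3]
ee_rot: [-179.9, 0.1, -2.7]
ft_force: [0.0, 0.3, -1.2]
finger_gap: 0.218
```

```bash
python3 - <<'E'
from h import *
delta([583.2,49.5,105],-2.7)
i=capture("wrist")[:,:,::-1];cv2.imwrite("pics/w19.png",i)
i=capture("scene")[:,:,::-1];cv2.imwrite("pics/s19.png",cv2.resize(i[100:310,230:490],None,fx=3,fy=2.8,interpolation=cv2.INTER_CUBIC))
E
```

```text
t 19.5833 tcp [ 530.0495 -156.4348  106.3426] [-179.9493    0.1085   -2.7034] gap 0.2178428709547684 F [ 0.0369  0.3011 -1.2324]
shift [  43.3808 -208.2112    1.4448] rot [-0.0009  0.0019 -0.0001]
```

View pics/w19.png

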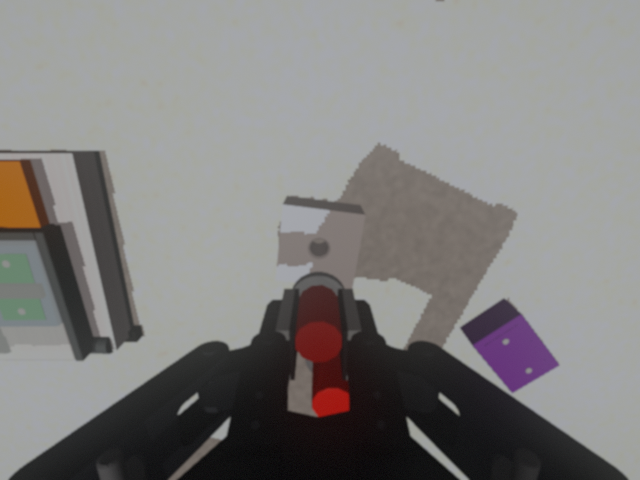

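View pics/s19.png

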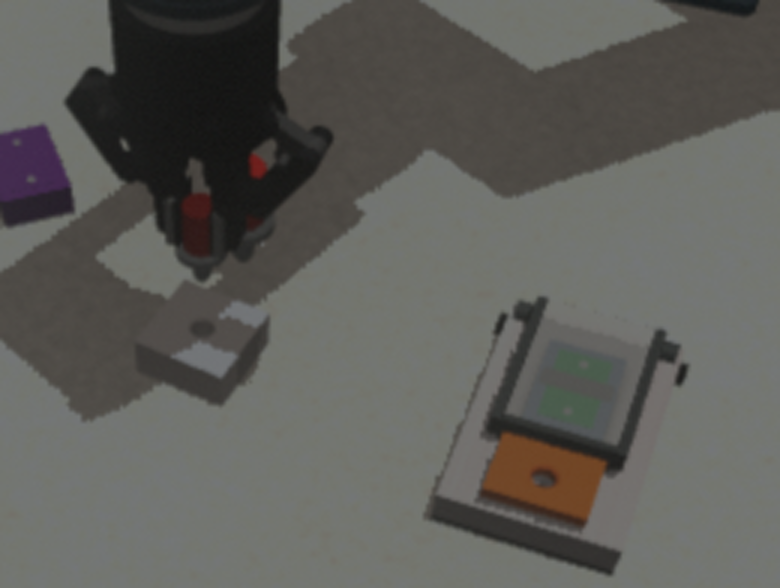

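The pin is held, and the empty stand hole is visible at (319,247), which gives me a way to check the wrist camera's bias. Moving to the clamp.

```bash
python3 - <<'E'
from h import *
s=get_state()
i=cv2.imread("pics/w19.png")
cv2.imwrite("pics/w19c.png",cv2.resize(i[215:315,270:370],None,fx=5,fy=5,interpolation=cv2.INTER_CUBIC))
print(back("wrist",[(318.7,246.8)],30,s))
E
```

```text
[[ 531.7671 -156.783    30.    ]]
```

View pics/w19c.png

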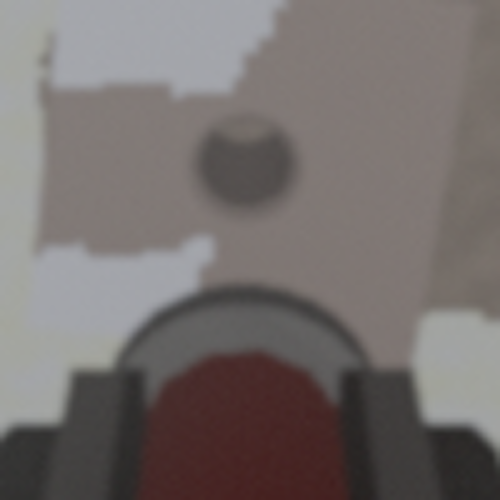

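>>> step_arm(commands=[[5,-25,0,0,0,0,1],[11,-54,0,0,0,0,1],[18,-84,0,0,0,0,1],[24,-114,0,0,0,0,1],[30,-144,0,0,0,0,1]])

```text
time_s: 20.1
tcp_pos: [567.4, -13.1, 106.7]
ee_rot: [-180.0, 0.1, -2.7]
ft_force: [1.3, -0.1, -0.5]
finger_gap: 0.213
```

>>> step_arm(commands=[[5,-24,0,0,0,0,1],[9,-44,0,0,0,0,1],[12,-60,0,0,0,0,1],[12,-60,0,0,0,0,1],[12,-60,0,0,0,0,1]])

```text
time_s: 20.52
tcp_pos: [582.1, 45.7, 106.7]
ee_rot: [180.0, 0.1, -2.6]
ft_force: [0.1, 0.3, -1.2]
finger_gap: 0.215
```

```bash
python3 - <<'E'
from h import *
delta([583.2,49.5,105],-2.7)
i=capture("wrist")[:,:,::-1];cv2.imwrite("pics/w20.png",i)
cv2.imwrite("pics/w20c.png",cv2.resize(i[200:320,260:380],None,fx=5,fy=5,interpolation=cv2.INTER_CUBIC))
E
```

```text
t 20.5167 tcp [582.0602  45.7278 106.6966] [179.988    0.0651  -2.5838] gap 0.2146463443072262 F [ 0.0654  0.342  -1.2451]
shift [ 0.9706 -3.8202  1.6947] rot [0.0002 0.0011 0.002 ]
```

View pics/w20.png

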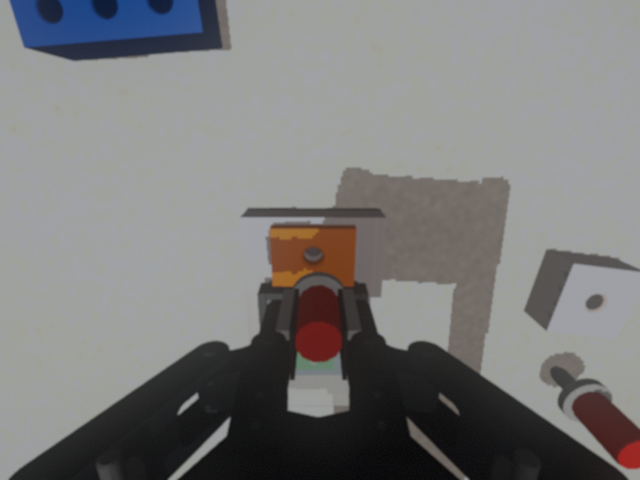

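View pics/w20c.png

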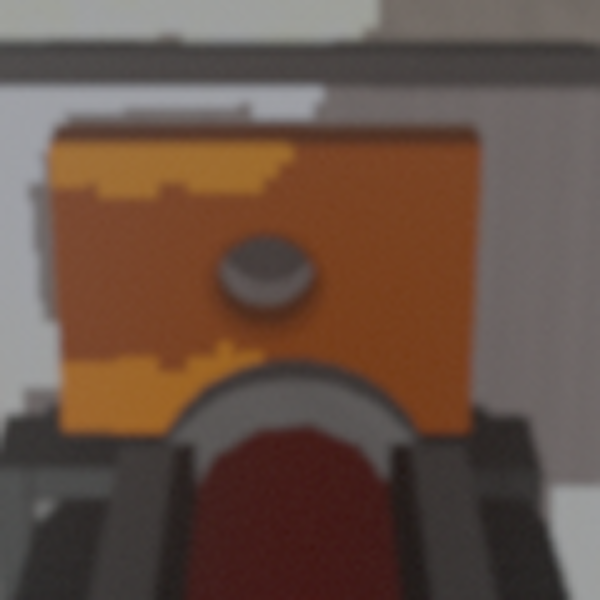

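```bash
python3 - <<'E'
from h import *
s=get_state();R=Rt.from_euler('xyz',s['ee_rot'],degrees=True)
h=back("wrist",[(313.0,255.0)],41.7,s)[0];print(h)
t=h-[0.6,0.2,0]+0.35*U; print("target",t); t[2]=83; print(R.inv().apply(t-s['tcp_pos']))
s2=proj("wrist",h,s)
# tab edges check
f=lambda l:np.array(l)/5-0.4+np.array([260,200])
print(back("wrist",f([(50,143),(480,143)]),43,s))
E
```

```text
[581.9996  48.4436  41.7   ]
target [581.7492  48.2271  41.7   ]
[-0.3453 -3.3271 23.7843]
[[602.3396  75.4862  43.    ]
 [599.7638  19.9289  43.    ]]
```

>>> step_arm(commands=[[-0.3,-2,5,0,0,0,1],[-0.3,-3.3,10,0,0,0,1],[-0.3,-3.3,15,0,0,0,1],[-0.3,-3.3,22,0,0,0,1],[-0.3,-3.3,24,0,0,0,1]])

```text
time_s: 20.98
tcp_pos: [581.3, 47.9, 81.8]
ee_rot: [-180.0, 0.1, -2.7]
ft_force: [0.0, -0.3, -0.6]
finger_gap: 0.219
```

>>> step_arm(commands=[[0,0,0,0,0,0,1],[0,0,0,0,0,0,1],[0,0,0,0,0,0,1],[0,0,0,0,0,0,1],[0,0,0,0,0,0,1]])

```text
time_s: 21.4
tcp_pos: [582.4, 48.3, 83.7]
ee_rot: [180.0, -0.0, -2.7]
ft_force: [-0.2, -0.4, -0.6]
finger_gap: 0.215
```

```bash
python3 - <<'E'
from h import *
delta([581.75,48.2,83],-2.6)
i=capture("wrist")[:,:,::-1]
cv2.imwrite("pics/w21.png",i)
cv2.imwrite("pics/w21c.png",cv2.resize(i[200:320,260:380],None,fx=5,fy=5,interpolation=cv2.INTER_CUBIC))
E
```

```text
t 21.4 tcp [582.4492  48.2806  83.7124] [179.9994  -0.038   -2.7019] gap 0.21542999221601417 F [-0.2355 -0.4065 -0.624 ]
shift [-0.6951  0.1134  0.7119] rot [ 0.     -0.0007 -0.0018]
```

View pics/w21c.png

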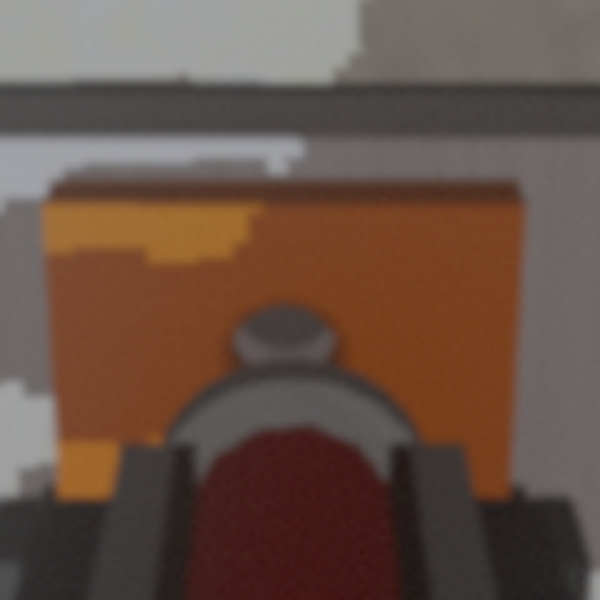

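```bash
python3 - <<'E'
from h import *
s=get_state();R=Rt.from_euler('xyz',s['ee_rot'],degrees=True)
f=lambda l:np.array(l)/5-0.4+np.array([260,200])
T=lambda p:R.inv().apply(p-s['tcp_pos'])
print("hole top edge",T(back("wrist",f([(285,303)]),42.0,s)), "hole side",T(back("wrist",f([(230,345),(340,345)]),41.7,s)))
print("tab edge",T(back("wrist",f([(42,202),(524,202)]),42.9,s)),T(back("wrist",f([(57,490),(512,490)]),41,s)))
E
```

```text
hole top edge [[ 5.6458 -1.0337 41.6863]] hole side [[ 0.0759 -7.6751 41.9828]
 [ 0.0781  5.5858 41.9833]]
tab edge [[ 18.6548 -29.2941  40.7931]
 [ 18.6581  26.8043  40.795 ]] [[-19.8529 -29.5148  42.6703]
 [-19.8371  27.2189  42.6722]]
```

>>> step_arm(commands=[[-1,-0.95,2,0,0,0,1],[-1,-0.95,4,0,0,0,1],[-1,-0.95,6,0,0,0,1],[-1,-0.95,8,0,0,0,1],[-1,-0.95,8,0,0,0,1]])

```text
time_s: 21.87
tcp_pos: [580.9, 49.3, 74.7]
ee_rot: [-180.0, 0.1, -2.7]
ft_force: [-0.3, -0.2, -0.9]
finger_gap: 0.213
```

```bash
python3 - <<'E'
from h import *
delta([581.6,49.2,75],-2.6)
i=capture("wrist")[:,:,::-1]
cv2.imwrite("pics/w22c.png",cv2.resize(i[200:320,260:380],None,fx=5,fy=5,interpolation=cv2.INTER_CUBIC))
i=capture("scene")[:,:,::-1];cv2.imwrite("pics/s22.png",cv2.resize(i[150:310,350:490],None,fx=4,fy=3.7,interpolation=cv2.INTER_CUBIC))
E
```

```text
t 21.8667 tcp [580.8707  49.3245  74.7381] [-179.9967    0.0581   -2.7036] gap 0.21332784042750852 F [-0.2975 -0.2416 -0.9012]
shift [ 0.7341  0.0899 -0.2626] rot [-0.0001  0.001  -0.0018]
```

View pics/w22c.png

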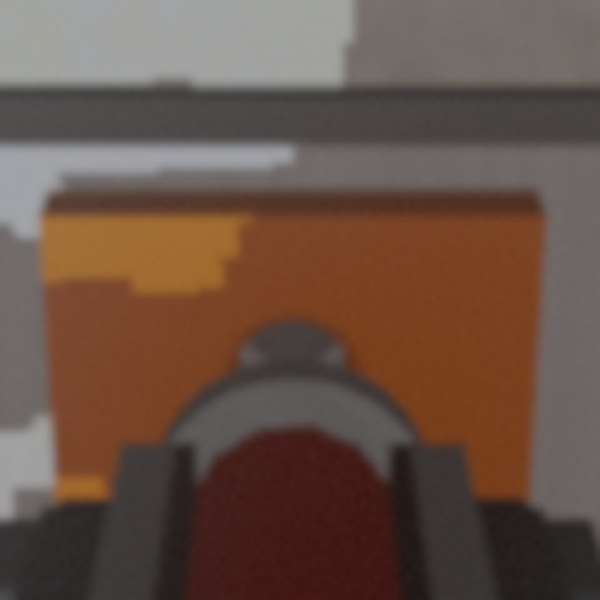

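View pics/s22.png

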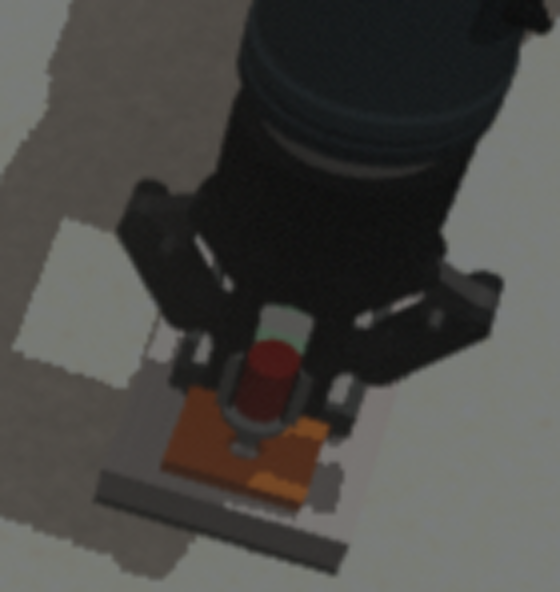

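>>> step_arm(commands=[[0.2,0,1.5,0,0,0,1],[0.2,0,3,0,0,0,1],[0.2,0,3,0,0,0,1],[0.2,0,3,0,0,0,1],[0.2,0,3,0,0,0,1]])

```text
time_s: 22.38
tcp_pos: [581.4, 49.3, 72.4]
ee_rot: [-180.0, 0.0, -2.7]
ft_force: [0.5, 0.2, -1.1]
finger_gap: 0.212
```

```bash
python3 - <<'E'
from h import *
delta([581.6,49.2,60],-2.6)
i=capture("wrist")[:,:,::-1]
cv2.imwrite("pics/w23c.png",cv2.resize(i[200:320,260:380],None,fx=5,fy=5,interpolation=cv2.INTER_CUBIC))
E
```

```text
t 22.3833 tcp [581.4469  49.2886  72.354 ] [-179.996     0.0039   -2.7068] gap 0.21158240666179437 F [ 0.4897  0.1785 -1.1447]
shift [ 0.158   0.0821 12.354 ] rot [-0.0001  0.0001 -0.0019]
```

View pics/w23c.png

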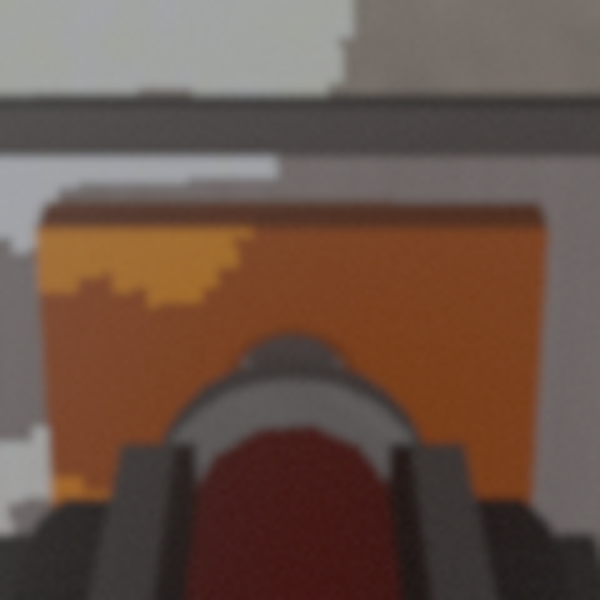

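>>> step_arm(commands=[[0.1,0.1,1,0,0,0,1],[0.1,0.1,2,0,0,0,1],[0.1,0.1,3,0,0,0,1],[0.1,0.1,4,0,0,0,1],[0.1,0.1,5,0,0,0,1]])

```text
time_s: 22.85
tcp_pos: [581.5, 49.1, 67.2]
ee_rot: [-180.0, 0.0, -2.7]
ft_force: [0.0, -0.5, -0.9]
finger_gap: 0.216
```

>>> step_arm(commands=[[0,0,1,0,0,0,1],[0,0,2,0,0,0,1],[0,0,3,0,0,0,1],[0,0,4,0,0,0,1],[0,0,5,0,0,0,1]])

```text
time_s: 23.27
tcp_pos: [581.6, 49.2, 62.3]
ee_rot: [180.0, -0.0, -2.7]
ft_force: [-0.1, -0.4, -0.1]
finger_gap: 0.213
```

>>> step_arm(commands=[[0,0,1,0,0,0,1],[0,0,2,0,0,0,1],[0,0,3,0,0,0,1],[0,0,4,0,0,0,1],[0,0,5,0,0,0,1]])

```text
time_s: 23.68
tcp_pos: [581.6, 49.2, 57.3]
ee_rot: [180.0, 0.0, -2.7]
ft_force: [0.6, -0.1, -0.7]
finger_gap: 0.218
```

>>> step_arm(commands=[[0,0,1,0,0,0,1],[0,0,2,0,0,0,1],[0,0,3,0,0,0,1],[0,0,4,0,0,0,1],[0,0,5,0,0,0,1]])

```text
time_s: 24.1
tcp_pos: [581.6, 49.2, 52.3]
ee_rot: [-180.0, -0.0, -2.7]
ft_force: [-1.1, 0.3, -0.4]
finger_gap: 0.212
```

The foot is in the base hole with no lateral force. Now pressing the lid shut.

>>> step_arm(commands=[[0,0,1,0,0,0,1],[0,0,2,0,0,0,1],[0,0,3,0,0,0,1],[0,0,4,0,0,0,1],[0,0,4,0,0,0,1]], squeeze=80)

```text
time_s: 24.52
tcp_pos: [581.8, 49.1, 48.5]
ee_rot: [180.0, -0.0, -2.7]
ft_force: [-0.3, 0.4, 2.0]
finger_gap: 0.212
```

>>> step_arm(commands=[[0,0,0.5,0,0,0,1],[0,0,1,0,0,0,1],[0,0,1.5,0,0,0,1],[0,0,2,0,0,0,1],[0,0,2,0,0,0,1]])

```text
time_s: 24.93
tcp_pos: [581.9, 49.1, 46.5]
ee_rot: [180.0, -0.0, -2.7]
ft_force: [0.5, 0.1, 3.1]
finger_gap: 0.21
```

>>> step_arm(commands=[[0,0,0.5,0,0,0,1],[0,0,1,0,0,0,1],[0,0,1.5,0,0,0,1],[0,0,2,0,0,0,1],[0,0,2,0,0,0,1]])

```text
time_s: 25.35
tcp_pos: [582.0, 49.1, 44.5]
ee_rot: [180.0, -0.1, -2.7]
ft_force: [2.2, -0.2, 4.4]
finger_gap: 0.213
```

>>> step_arm(commands=[[0,0,0.3,0,0,0,1],[0,0,0.6,0,0,0,1],[0,0,1,0,0,0,1],[0,0,1,0,0,0,1],[0,0,1,0,0,0,1]])

```text
time_s: 25.77
tcp_pos: [582.1, 49.1, 44.0]
ee_rot: [180.0, -0.1, -2.7]
ft_force: [-0.2, 0.7, 8.3]
finger_gap: 0.211
```

>>> step_arm(commands=[[0,0,0.5,0,0,0,1],[0,0,1,0,0,0,1],[0,0,1,0,0,0,1],[0,0,1,0,0,0,1],[0,0,1,0,0,0,1]])

```text
time_s: 26.18
tcp_pos: [582.2, 49.1, 43.9]
ee_rot: [180.0, -0.1, -2.7]
ft_force: [-1.0, 0.2, 14.4]
finger_gap: 0.208
```

```bash
python3 - <<'E'
from h import *
delta([581.6,49.2,44],-2.6)
i=capture("wrist")[:,:,::-1]
cv2.imwrite("pics/w24.png",i)
i=capture("scene")[:,:,::-1];cv2.imwrite("pics/s24.png",cv2.resize(i[150:310,350:490],None,fx=4,fy=3.7,interpolation=cv2.INTER_CUBIC))
E
```

```text
t 26.1833 tcp [582.1514  49.1461  43.9479] [179.9919  -0.1008  -2.6967] gap 0.2078616916480599 F [-0.9853  0.2405 14.3885]
shift [-0.5533 -0.0279 -0.0531] rot [ 0.0001 -0.0018 -0.0017]
```

View pics/w24.png

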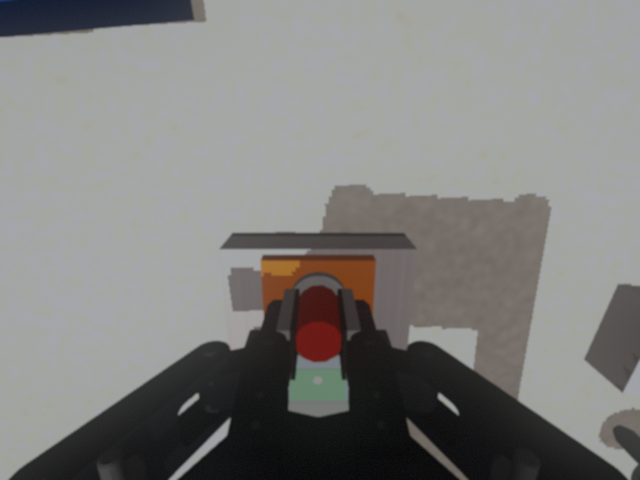

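View pics/s24.png

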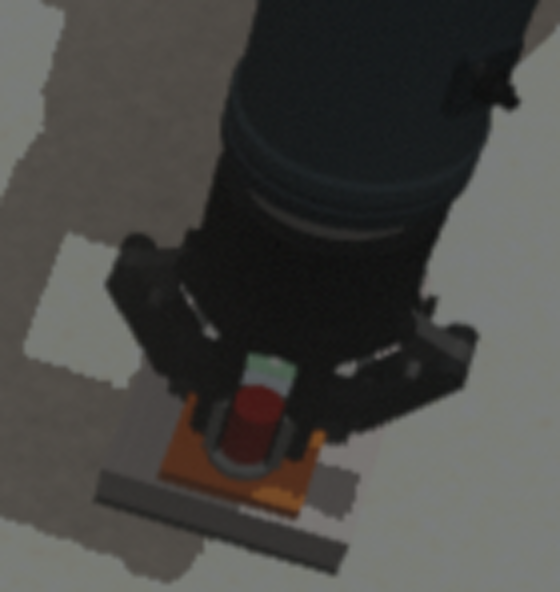

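The pin has reached a hard stop at TCP z = 43.95, where home was predicted at 44. The last 1 mm of commanded travel added 6 N with no movement. The collar is flat on the tab and the pin looks upright. I'll hold still once and then hand in.

>>> step_arm(commands=[[0,0,0,0,0,0,1],[0,0,0,0,0,0,1],[0,0,0,0,0,0,1],[0,0,0,0,0,0,1],[0,0,0,0,0,0,1]])

```text
time_s: 26.7
tcp_pos: [582.2, 49.1, 44.0]
ee_rot: [180.0, -0.1, -2.7]
ft_force: [-1.8, 1.4, 15.0]
finger_gap: 0.209
```

```bash
python3 - <<'E'
from h import *
delta([581.6,49.2,44],-2.6); print(finish_job()); delta([581.6,49.2,44],-2.6)
E
```

```text
t 26.7 tcp [582.1575  49.1309  43.9652] [179.9915  -0.1015  -2.6979] gap 0.20925738335557342 F [-1.7556  1.4238 15.0282]
shift [-0.56   -0.0427 -0.0358] rot [ 0.0001 -0.0018 -0.0017]
the job is handed in; nothing more can be done
None
the job is handed in; nothing more can be done
```

I seated the blue carrier in the pocket, swung the lid down, and pushed the smaller pin (the one in the stand) through the tab to its stop. I handed the job in at 26.7 s with the arm still gripping the pin and pressing down; the hand-in reports no verdict.

- **Carrier:** its top face measured 44 x 62 mm at z = 42, which means it is seated flat. It was within 1 mm of the pocket centre when I let go.
- **Lid:** it rested at about 0.045 rad ajar under a 3.6 N push before the pin went in.
- **Pin:** it met a hard stop at TCP z = 43.95–43.97 mm, where home was predicted at 44. It was held upright with an 80 N grip and about 15 N of downward push. I worked out that it is home and the lid fully shut from the stop height and the force rise; the lid angle was not measured directly.
- **Other items:** I touched neither the tube rack, bottle and pot nor the look-alikes.
- **Disagreements:** the cameras differed by up to about 2.5 mm on the clamp's position. I aligned both insertions with close wrist-camera views instead, and felt no notable sideways force in either.

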